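Blank off a valve block and stamp it

ROBOT

A 6-joint arm with a two-finger parallel gripper is mounted at the origin on a cart in front of the work surface, level with it; the furniture and walls round the work are solid. World frame = base frame: x ahead of the robot, y to its left, z up, the work surface at z = 0. Lengths are in m, angles in rad, forces in N, time in s.
With the tool pointing down it reaches from about 0.225 to 0.875 m from the base axis. Payload 3.4 kg.
Tool frame: the origin (TCP) lies at the very end of the fingers, on their centre line; the grasp point (between the pads) lies 19 mm behind it (grasp_offset is the distance from the TCP to the grasp point, in m); y points along the fingers, z is the direction in which the jaws open and shut, and the axes are right-handed (so a half turn about y gives the same grasp; the last joint's range is limited). The gripper opens to 85 mm and grips with 20 to 120 N. Pads are 22 mm wide; open, the fingers measure 114 mm over their backs; the gripper's body (76 mm by 85 mm) begins 54 mm behind the grasp point. The pads swing forward as they close: fully open they stand 13 mm farther back than shut.
Start: joints at [-1.427, 0.276, 1.505, -0, 1.361, -0.121], TCP at [0.15, -0.555, 0.231] pointing down, gripper open.
Joint ranges: [-2.89, 2.89], [-0.75, 2.08], [0.22, 2.7], [-1.18, 4.32], [0.11, 2.71], [-2.7, 2.7]. Speed limits (rad/s): [2.57, 2.57, 3.14, 3.14, 3.14, 3.14].

INTERFACE

Orientations are given as a unit quaternion [w, x, y, z].
In Python, from rig import get_state, get_image, sign_off, grasp_offset gives the robot as it stands.
- The arm moves only by the shell command python3 -m jog 'ROWS' [FORCE]. ROWS is JSON, one flat list of numbers, 7 for each row, row after row: the closure in counts, from 0 (fully open) to 255 (shut), then the shift along the tool's x, y, z in cm, then the turn, a rotation vector about the tool's x, y, z in units of 8 degrees (1.0 is 8 degrees). In form: [jaw, tx, ty, tz, rx, ry, rz, jaw, tx, ty, tz, rx, ry, rz, ...]. A call has 1 to 12 rows; each row is the pose to reach, as a shift and turn from the pose commanded when the call began, along the tool's axes at that moment; what a row does not reach only later rows make up. A row lasts 1/8 s, in which the tool goes at most 62.5 mm and 10.7 degrees, less where a joint would pass 70% of its speed; a pose out of reach is approached as far as the arm can. A call with a gripper value outside its range is refused whole. The fingers move at their own pace and stop on an object; FORCE is the grip in N (left out, the last holds). Time passes only in rows, so rows that repeat a pose let the fingers close. It gives the time, the measured TCP pose, the force and the opening at its end, in the units of the state.
- get_state(): the state, without advancing time (a new reading comes with each control period).
- get_image(name): name is "scene" or "side" or "wrist"; returns a dict with "color" (480x640x3 uint8, blue, green, red), "mtx" (3x3 intrinsics, pixels), "R" (3x3) and "t" (3): a world point X has camera coordinates R X + t; the wrist camera has in their place "tool_from_camera" (4x4, takes a point from camera to tool coordinates, whose origin is the TCP and whose axes are the tool frame's). Camera axes: x right, y down, z forward; pixel columns grow to the right and rows downward; lengths in m; the calibration is good to about 2 mm. A picture is of the moment at which its call begins: read the wrist's pose just before it. There is no depth.
- sign_off(): hands the job in, once; it reports no verdict.
The state is a dict: "clock": time; "qpos": joint angles; "qd": joint speeds; "effort": joint torques, N m; "position": TCP position; "ee_rot": TCP orientation; "contact_force": force on the tool from outside, world axes, zero at the start; "moment": the same for the moment, N m; "width": finger opening in m.
Only numpy, scipy, OpenCV 4.12 (cv2) and the standard library are available. Lean on these libraries where they do the work, as an engineer would, in place of code of your own. Each camera call takes 0.05 s, during which the arm holds its last target.

TASK

Blank off the ports of the valve block with the rubber plugs that stand about the bench: push every plug fully home, flange flat on the block, the large ones in large ports and the small ones in small ports (ports without a plug stay open). When all plugs are in, take the mallet and knock the block's sprung marking punch right down to its stop with it, then lay the mallet flat back on its mat. Leave everything else where it is.

Things in the scene. Friction and masses are not known exactly. Their poses are not given: they have to be found in the camera images.
- fixture: grey aluminium valve block (202 x 136 mm, top face 48 mm above the bench) and its sprung marking punch on a dark base plate 10 mm thick, fixed. Origin on the bench under the middle of the block, x along its long side, z up; the punch stands 117 mm along -y. Ports at (x, y) mm: large at (-66, 33), (66, 33), (0, -33), small at (-66, -33), (66, -33), (0, 33)
- port_large_0 (a point): mouth centre of a large port: a round blind hole 42 mm in diameter and 32 mm deep in the block's top face, 48 mm above the bench; origin at the middle of the mouth, level with the block's top, z up
- port_large_1 (a point): mouth centre of a large port: a round blind hole 42 mm in diameter and 32 mm deep in the block's top face, 48 mm above the bench; origin at the middle of the mouth, level with the block's top, z up
- port_large_2 (a point): mouth centre of a large port: a round blind hole 42 mm in diameter and 32 mm deep in the block's top face, 48 mm above the bench; origin at the middle of the mouth, level with the block's top, z up
- port_small_0 (a point): mouth centre of a small port: a round blind hole 34 mm in diameter and 32 mm deep in the block's top face, 48 mm above the bench; origin at the middle of the mouth, level with the block's top, z up
- port_small_1 (a point): mouth centre of a small port: a round blind hole 34 mm in diameter and 32 mm deep in the block's top face, 48 mm above the bench; origin at the middle of the mouth, level with the block's top, z up
- port_small_2 (a point): mouth centre of a small port: a round blind hole 34 mm in diameter and 32 mm deep in the block's top face, 48 mm above the bench; origin at the middle of the mouth, level with the block's top, z up
- punch_cap (a point): middle of the flat top of the punch's steel cap (31 mm across), 103 mm above the bench when the punch is up; it goes down with the punch. The grey crosshead under it is 90 mm long along the fixture's x, 34 mm wide, its top at 77 mm
- punch (a joint): how far the punch is down: 0 up, 0.012 (m) at its stop. The spring pushes it back up: about 3 N to start it, about 9 N at the stop
- plug_large_0: dark rubber tapered plug (large) with a heavy core, may be absent: stem 26 mm long, 34 mm across at the foot and 38 mm at the top; above it a flange 50 mm across, 5 mm thick; on top a round grip 32 mm across and 18 mm high; 49 mm high in all, about 90 g. Stands foot down on the bench. Origin in the middle of the foot, z up along its axis
- plug_large_1: dark rubber tapered plug (large) with a heavy core, may be absent: stem 26 mm long, 34 mm across at the foot and 38 mm at the top; above it a flange 50 mm across, 5 mm thick; on top a round grip 32 mm across and 18 mm high; 49 mm high in all, about 90 g. Stands foot down on the bench. Origin in the middle of the foot, z up along its axis
- plug_large_2: dark rubber tapered plug (large) with a heavy core, may be absent: stem 26 mm long, 34 mm across at the foot and 38 mm at the top; above it a flange 50 mm across, 5 mm thick; on top a round grip 32 mm across and 18 mm high; 49 mm high in all, about 90 g. Stands foot down on the bench. Origin in the middle of the foot, z up along its axis
- plug_small_0: dark rubber tapered plug (small) with a heavy core, may be absent: stem 26 mm long, 27 mm across at the foot and 30 mm at the top; above it a flange 42 mm across, 5 mm thick; on top a round grip 25 mm across and 18 mm high; 49 mm high in all, about 70 g. Stands foot down on the bench. Origin in the middle of the foot, z up along its axis
- plug_small_1: dark rubber tapered plug (small) with a heavy core, may be absent: stem 26 mm long, 27 mm across at the foot and 30 mm at the top; above it a flange 42 mm across, 5 mm thick; on top a round grip 25 mm across and 18 mm high; 49 mm high in all, about 70 g. Stands foot down on the bench. Origin in the middle of the foot, z up along its axis
- plug_small_2: dark rubber tapered plug (small) with a heavy core, may be absent: stem 26 mm long, 27 mm across at the foot and 30 mm at the top; above it a flange 42 mm across, 5 mm thick; on top a round grip 25 mm across and 18 mm high; 49 mm high in all, about 70 g. Stands foot down on the bench. Origin in the middle of the foot, z up along its axis
- mallet: mallet with a square white head, 56 x 56 mm across and 50 mm long in the handle's direction; all four sides of the head strike alike. Wooden handle of 24 x 24 mm, running from the head to 153 mm from the origin along -x. About 360 g. Origin in the middle of the head, x along the handle towards the head. Lies with one side of the head flat on the mat, handle level, its axis 28 mm above the mat
- mallet_grip (a point): good place to grip the mallet: on the handle's axis, 48 mm from the middle of the head (23 mm clear of it)
- mat: black rubber mat for the mallet, 230 (x) x 110 (y) mm, 4 mm thick, fixed to the bench; origin at the middle of its underside
- tin: bystander, to be left alone: green and white round tin, 67 mm across, 38 mm high
- nut: bystander, to be left alone: plated castle nut, 29 mm wide, 20 mm high
- drift: bystander, to be left alone: brass drift, 111 mm long, 14 mm high
- gauge: bystander, to be left alone: bright steel gauge block, 70 x 17 x 16 mm
- bolt: bystander, to be left alone: plated bolt, 78 mm long, 20 mm high

How it is judged:
By the outcome, as a careful person would: the job done as asked, in the order asked, and still so for the second after the job is handed in, with the robot touching nothing.
Of plug_large_0, plug_large_1, plug_large_2, plug_small_0, plug_small_1, plug_small_2 only 4 to 6 are there at a start; the rules pass over those that are not, and their reading is None.
At some moment in a run one of plug_large_0, plug_large_1, plug_large_2, mallet may be knocked a few centimetres aside while the robot is not near it.
Once in a run the grip may slacken for a moment while it holds something.
It also fails if it takes over 210 s, if anything falls off the work surface, if the arm or the gripper's body presses on something with over 40 N, if the wrist force passes 120 N, or if a joint passes its speed limit or range.

## Working session

There is one attempt and no reset: what is moved stays moved. The work goes in short steps, Python scripts to look and compute and a shell command to move; the robot and the scene stay as the last step left them, time stands still between calls to the robot, and variables do not carry over. Pictures are saved under pics/ and viewed, and the job is handed in when it is done.

```bash
ls; mkdir -p pics
python3 - <<'E'
from rig import *
import cv2
s=get_state();print(s);print(grasp_offset)
for n in("scene","side","wrist"):
    i=get_image(n);cv2.imwrite(f"pics/{n}0.png",i["color"])
    print(n,{k:v.tolist() for k,v in i.items() if k!="color"})
E
```

```text
pics
{'clock': 0.0, 'qpos': array([-1.42702131e+00,  2.76596544e-01,  1.50616304e+00, -3.12821309e-05,
        1.36073286e+00, -1.20968273e-01]), 'qd': array([-3.88729009e-05,  6.08198414e-04,  1.40378864e-04,  1.34854916e-03,
       -6.61644833e-04,  7.42227047e-04]), 'effort': array([ 1.19675416e-03, -4.16770864e+01, -2.45806879e+01, -2.75574548e-04,
        1.08963999e-02, -9.59685664e-09]), 'position': array([ 0.15037653, -0.55441108,  0.23042694]), 'ee_rot': array([ 0.09331156, -0.0933485 ,  0.70159166, -0.70024864]), 'contact_force': array([-0.11816334, -0.0258219 ,  0.9177202 ]), 'moment': array([ 0.03079715, -0.04072674,  0.01101515]), 'width': 0.08552392981680186}
0.0187
scene {'mtx': [[513.9185130697322, 0.0, 312.34248521068525], [0.0, 513.9185130697322, 240.0554358125604], [0.0, 0.0, 1.0]], 'R': [[0.8728319753029804, -0.4876652538312727, -0.01862640852063416], [-0.3321723792421962, -0.5657003997410511, -0.7547480163613504], [0.35752741623164463, 0.6649553804117201, -0.6557503249745505]], 't': [-0.4828011903942934, 0.21960513712666319, 1.1646832087510584]}
side {'mtx': [[540.0871620921432, 0.0, 323.04098111129036], [0.0, 540.0871620921432, 237.60710784294884], [0.0, 0.0, 1.0]], 'R': [[-0.9957886028402071, -0.08837671033726703, 0.024384739562086227], [-0.06725421342282159, 0.5234205670508072, -0.8494161411022801], [0.06230513004902194, -0.8474788888569282, -0.5271599412999817]], 't': [0.543899791024588, 0.14307308408392438, 1.1841035136420526]}
wrist {'mtx': [[333.8015648972052, 0.0, 320.2327700348314], [0.0, 333.8015648972052, 244.23539629720094], [0.0, 0.0, 1.0]], 'tool_from_camera': [[-0.0002555026179519627, 0.966619543928099, 0.25621590898038443, -0.06521878939986085], [0.0005492495804279532, -0.2562157430462106, 0.9666194656327666, -0.14286413419009192], [0.9999998165216378, 0.000387700284538979, -0.00046545158582714013, 2.7606251033374107e-05], [0.0, 0.0, 0.0, 1.0]]}
```

View pics/scene0.png

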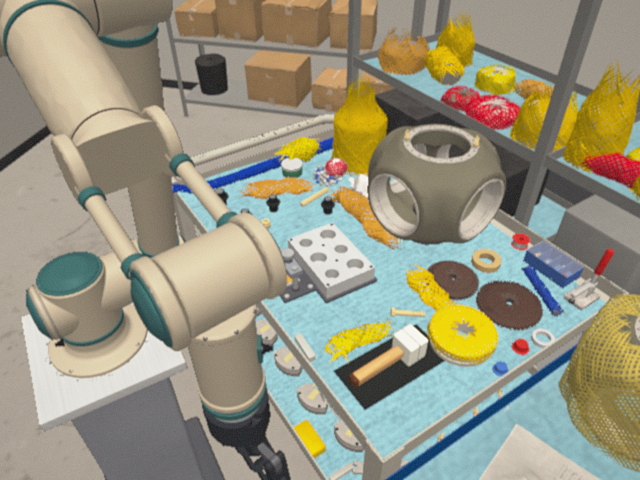

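View pics/side0.png

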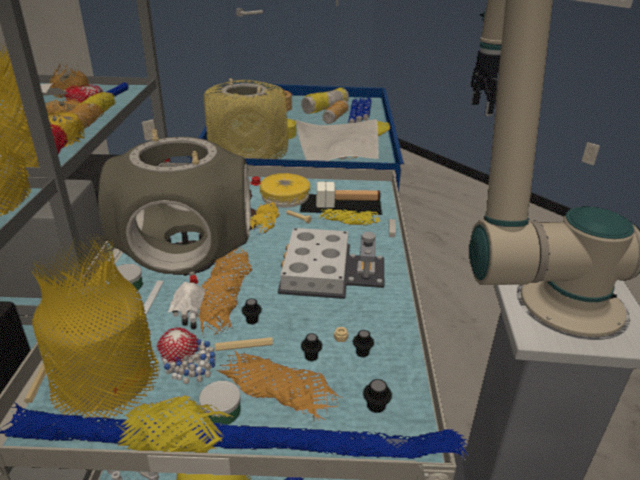

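View pics/wrist0.png

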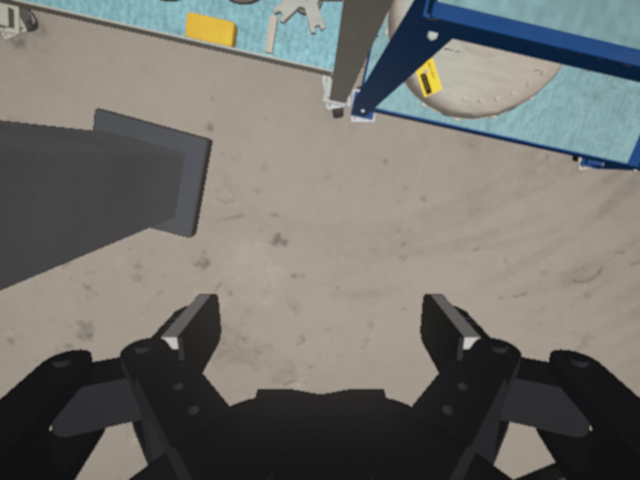

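```bash
cat > h.py <<'E'
import numpy as np, cv2
from rig import *
from scipy.spatial.transform import Rotation as Ro
def Rt(s): 
    q=s["ee_rot"]; return Ro.from_quat([q[1],q[2],q[3],q[0]]).as_matrix()
def cam(n):
    s=get_state(); i=get_image(n)
    if n=="wrist":
        T=i["tool_from_camera"]; R=Rt(s); Rc=R@T[:3,:3]; c=R@T[:3,3]+s["position"]
    else:
        Rc=i["R"].T; c=-Rc@i["t"]
    return i["color"],i["mtx"],Rc,c
def ray(K,Rc,c,u,v,z):
    d=Rc@np.linalg.inv(K)@np.array([u,v,1.]); return c+d*(z-c[2])/d[2]
def proj(K,Rc,c,X):
    p=Rc.T@(np.atleast_2d(X)-c).T; p=K@p; return (p[:2]/p[2]).T
E
python3 - <<'E'
from h import *
im,K,Rc,c=cam("side")
cv2.imwrite("pics/side1.png",cv2.resize(im[170:430,90:460],(800,562),interpolation=cv2.INTER_CUBIC))
for u,v,z in [(251,302,.049),(311,338,.049),(363,334,.049),(377,384,.049),(341,335,.02),(180,237,0),(283,290,.01),(294,230,.048),(348,232,.048),(344,291,.048),(368,236,.103)]:
    print((u,v),ray(K,Rc,c,u,v,z).round(3))
im,K,Rc,c=cam("scene")
cv2.imwrite("pics/scene1.png",cv2.resize(im[130:430,170:570],(800,600),interpolation=cv2.INTER_CUBIC))
for u,v,z in [(327,200,.049),(273,199,.049),(223,190,.049)]:
    print((u,v),ray(K,Rc,c,u,v,z).round(3))
E
```

```text
(251, 302) [0.68  0.14  0.049]
(311, 338) [0.549 0.231 0.049]
(363, 334) [0.454 0.209 0.049]
(377, 384) [0.427 0.33  0.049]
(341, 335) [0.495 0.184 0.02 ]
(180, 237) [ 0.926 -0.157  0.   ]
(283, 290) [0.631 0.043 0.01 ]
(294, 230) [ 0.632 -0.15   0.048]
(348, 232) [ 0.5   -0.157  0.048]
(344, 291) [0.497 0.08  0.048]
(368, 236) [ 0.453 -0.055  0.103]
(327, 200) [0.674 0.128 0.049]
(273, 199) [0.543 0.211 0.049]
(223, 190) [0.436 0.326 0.049]
```

View pics/side1.png

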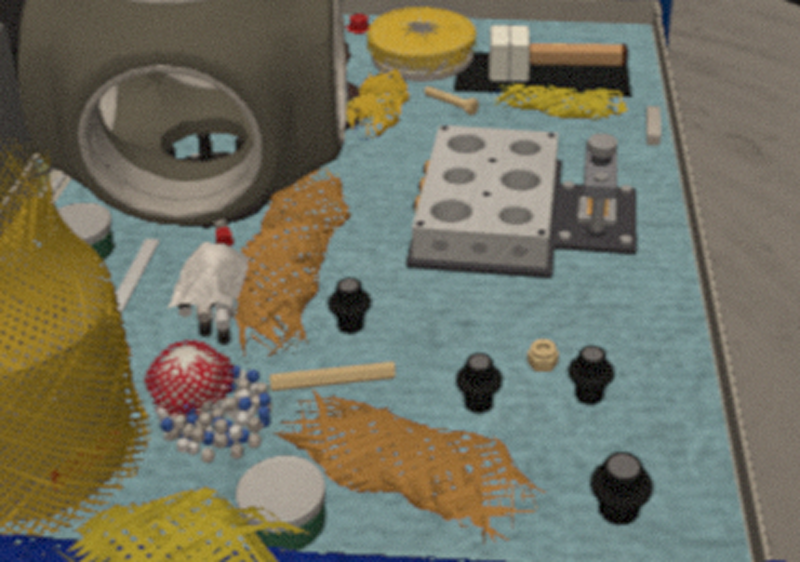

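View pics/scene1.png

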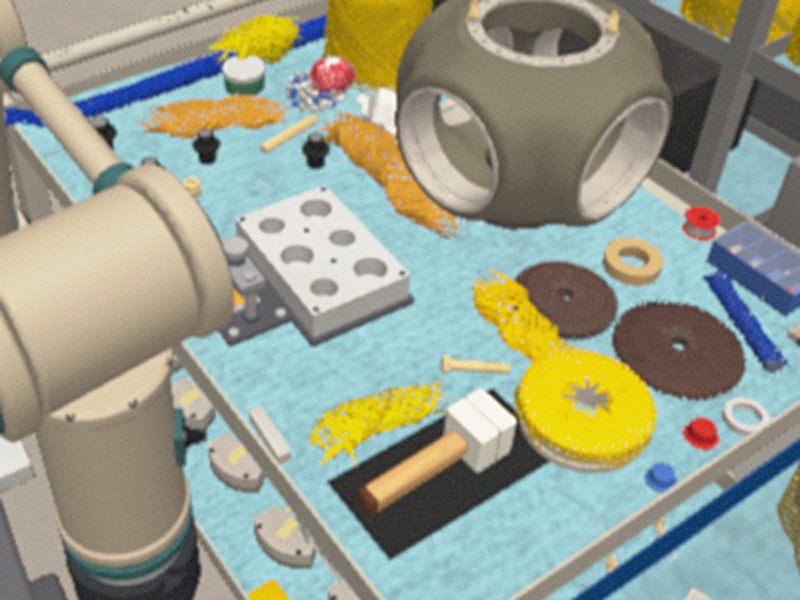

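```bash
cat >> h.py <<'E'
# tool orientation straight down; psi = world yaw of tool z axis (jaw opening dir); y=-Z
def Rdown(psi):
    z=np.array([np.cos(psi),np.sin(psi),0]); y=np.array([0,0,-1.]); x=np.cross(y,z)
    return np.stack([x,y,z],1)
def psi(s):
    R=Rt(s); return np.arctan2(R[1,2],R[0,2])
def go(P=None,ps=None,R=None,s=None):
    s=s or get_state(); R0=Rt(s)
    if R is None: R=Rdown(psi(s) if ps is None else ps)
    P=s["position"] if P is None else np.array(P,float)
    d=R0.T@(P-s["position"])*100
    r=Ro.from_matrix(R0.T@R).as_rotvec()*180/np.pi/8
    print("shift cm",d.round(2),"rot",r.round(2),"  dist mm",round(float(np.linalg.norm(d))*10),"rows>=",np.linalg.norm(d)/6.25, np.linalg.norm(r)*8/10.7)
def st():
    s=get_state(); print("t",round(s["clock"],2),"pos",s["position"].round(4),"psi",round(float(np.degrees(psi(s))),2),"tilt",Rt(s)[:,1].round(3),"F",s["contact_force"].round(1),"w",round(s["width"],4),"q",s["qpos"].round(2))
E
python3 - <<'E'
from h import *
s=get_state();st();print(Rt(s).round(3))
go((.47,.0,.4),np.radians(-75))
go((.47,.0,.4),np.radians(0))
E
```

```text
t 0.25 pos [ 0.1504 -0.5547  0.2309] psi -74.83 tilt [-0.     0.001 -1.   ] F [ 0.2 -0.1  0.1] w 0.0854 q [-1.43  0.28  1.51 -0.    1.36 -0.12]
[[-0.965 -0.     0.262]
 [-0.262  0.001 -0.965]
 [-0.    -1.    -0.001]]
shift cm [-45.36 -16.87 -45.19] rot [ 0.01  0.02 -0.  ]   dist mm 662 rows>= 10.594704258807182 0.016454166752652388
shift cm [-45.36 -16.87 -45.19] rot [ 0.   -9.35 -0.  ]   dist mm 662 rows>= 10.594704258807182 6.993526868253505
```

```bash
python3 -m jog '[0,0,-10,0,0,0,0, 0,-45.4,-16.9,-45.2,0,1.9,0, 0,-45.4,-16.9,-45.2,0,1.9,0, 0,-45.4,-16.9,-45.2,0,1.9,0, 0,-45.4,-16.9,-45.2,0,1.9,0, 0,-45.4,-16.9,-45.2,0,1.9,0, 0,-45.4,-16.9,-45.2,0,1.9,0, 0,-45.4,-16.9,-45.2,0,1.9,0, 0,-45.4,-16.9,-45.2,0,1.9,0, 0,-45.4,-16.9,-45.2,0,1.9,0, 0,-45.4,-16.9,-45.2,0,1.9,0, 0,-45.4,-16.9,-45.2,0,1.9,0]'
python3 - <<'E'
from h import *
st()
im,*_=cam("wrist"); cv2.imwrite("pics/w1.png",im)
E
```

```text
clock: 1.75
position: [0.4715, 0.0031, 0.4006]
ee_rot: [0.002, -0.001, 0.707, -0.707]
contact_force: [-0.3, -0.5, 0.2]
width: 0.0855
t 1.75 pos [0.4715 0.0031 0.4006] psi -89.8 tilt [ 0.001  0.001 -1.   ] F [-0.3 -0.5  0.2] w 0.0855 q [-0.14  0.06  1.36  0.    1.71  1.43]
```

```bash
python3 -m jog '[0,0,0,0,0,0,0, 0,0,0,0,0,0,0, 0,0,0,0,0,0,0]'
python3 - <<'E'
from h import *
st()
im,*_=cam("wrist"); cv2.imwrite("pics/w1.png",im)
im,*_=cam("scene"); cv2.imwrite("pics/s2.png",im)
E
```

```text
clock: 2.17
position: [0.4698, -0.0009, 0.4003]
ee_rot: [0.001, -0.001, -0.707, 0.707]
contact_force: [0.4, 0.2, -0.3]
width: 0.0855
t 2.17 pos [ 0.4698 -0.0009  0.4003] psi -90.14 tilt [-0. -0. -1.] F [ 0.4  0.2 -0.3] w 0.0855 q [-0.15  0.06  1.37 -0.    1.71  1.42]
```

View pics/w1.png

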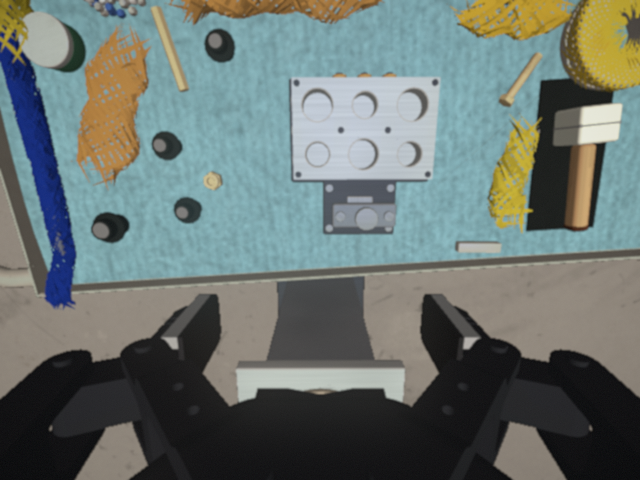

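View pics/s2.png

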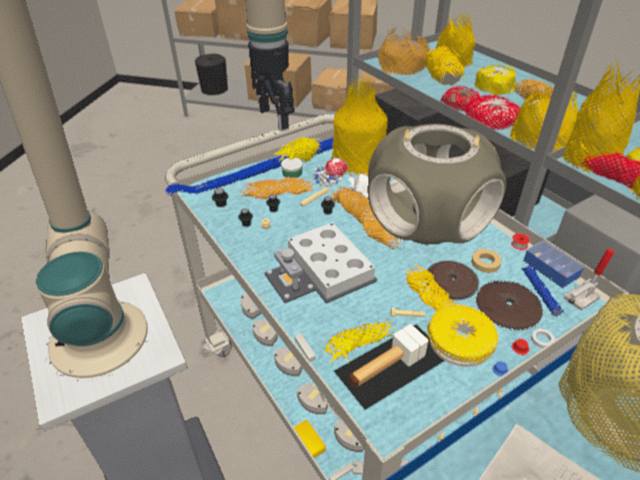

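Run:
```python
from h import *
im=cv2.imread("pics/w1.png")
cv2.imwrite("pics/w1a.png",cv2.resize(im[60:245,275:475],None,fx=3,fy=3,interpolation=cv2.INTER_CUBIC))
cv2.imwrite("pics/w1b.png",cv2.resize(im[20:250,80:240],None,fx=2.5,fy=2.5,interpolation=cv2.INTER_CUBIC))
cv2.imwrite("pics/w1c.png",cv2.resize(im[60:260,440:640],None,fx=3,fy=3,interpolation=cv2.INTER_CUBIC))
```

```text
(no output)
```

View pics/w1a.png

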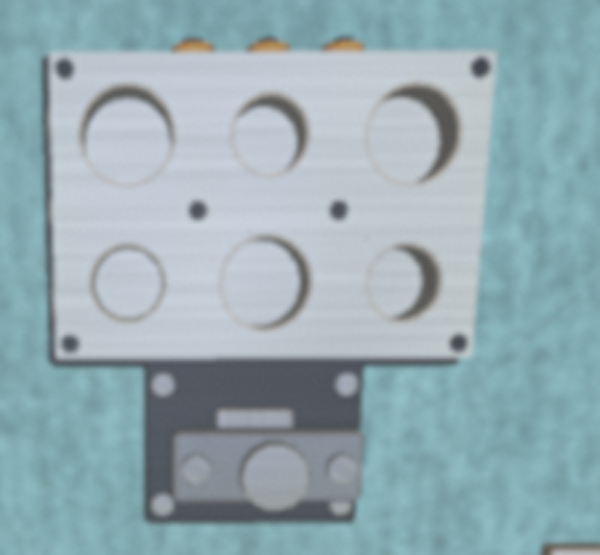

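View pics/w1b.png

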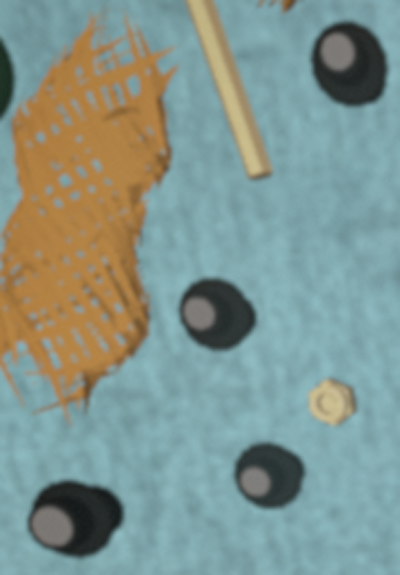

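View pics/w1c.png

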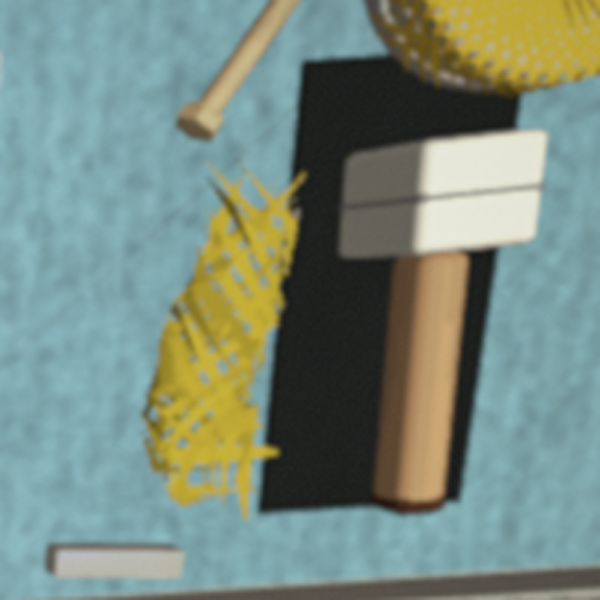

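Run:
```python
from h import *
from scipy.optimize import least_squares
im,K,Rc,c=cam("wrist")
def px(p,sc,o): return (np.array(p,float)+.5)/sc-.5+np.array(o)
obs=px([(47,51),(496,51),(471,356),(52,361),(127,134),(269,134),(412,133),(128,283),(265,282),(404,282)],3,(275,60))
mod=np.array([(-101,68),(101,68),(101,-68),(-101,-68),(-66,33),(0,33),(66,33),(-66,-33),(0,-33),(66,-33)])/1000
def f(p):
    a=p[2];R=np.array([[np.cos(a),-np.sin(a)],[np.sin(a),np.cos(a)]])
    X=np.c_[mod@R.T+p[:2],np.full(len(mod),.048)]
    return (proj(K,Rc,c,X)-obs).ravel()
r=least_squares(f,[.55,0,-1.57]);print("fixture",r.x.round(4),np.degrees(r.x[2]));print(r.fun.reshape(-1,2).round(1).tolist())
cap=px((275,475),3,(275,60));print("cap",ray(K,Rc,c,*cap,.103).round(4))
a=r.x[2];print("pred cap",r.x[0]+.117*np.sin(a),r.x[1]-.117*np.cos(a))
for n,p in zip("ABCD",[(338,51),(200,313),(256,481),(52,525)]):
    u=px(p,2.5,(80,20));print(n,u.round(0),ray(K,Rc,c,*u,.049).round(4))
for p in [(425,143),(547,130),(538,240),(415,253)]: print("mal",ray(K,Rc,c,*px(p,3,(440,60)),.060).round(4))
for p in [(302,62),(523,90),(460,500),(260,511)]: print("mat",ray(K,Rc,c,*px(p,3,(440,60)),.004).round(4))
print("nut",ray(K,Rc,c,*px((332,401),2.5,(80,20)),.02).round(4))
print("gauge",ray(K,Rc,c,*px((118,560),3,(440,60)),.016).round(4))
print("tin",ray(K,Rc,c,48,40,.038).round(4))
# side cam check
im,K,Rc,c=cam("side")
for n,p in zip("ABCD",[(348,286),(480,362),(591,354),(624,466)]): 
    u=px(p,800/370,(90,170)); print(n,ray(K,Rc,c,*u,.049).round(4))
```

```text
fixture [ 0.5706 -0.0616 -1.5691] -89.90360954114836
[[0.3, 0.3], [-0.2, -0.3], [-0.1, 0.2], [1.0, -1.0], [-0.4, 0.2], [0.0, 0.0], [0.2, 0.2], [-0.5, 0.1], [-0.0, 0.2], [-0.2, 0.0]]
cap [ 0.4546 -0.062   0.103 ]
pred cap 0.45357321982362886 -0.06183240394925081
A [215.  40.] [0.6827 0.1381 0.049 ]
B [160. 145.] [0.5504 0.2275 0.049 ]
C [182. 212.] [0.4541 0.206  0.049 ]
D [100. 230.] [0.4275 0.3326 0.049 ]
mal [ 0.5976 -0.3531  0.06  ]
mal [ 0.603  -0.4067  0.06  ]
mal [ 0.5558 -0.4134  0.06  ]
mal [ 0.5502 -0.3579  0.06  ]
mat [ 0.6422 -0.326   0.004 ]
mat [ 0.6293 -0.4376  0.004 ]
mat [ 0.4219 -0.4494  0.004 ]
mat [ 0.4159 -0.3406  0.004 ]
nut [0.4991 0.1659 0.02  ]
gauge [ 0.3914 -0.26    0.016 ]
tin [0.6866 0.3662 0.038 ]
A [0.6805 0.1401 0.049 ]
B [0.5481 0.2284 0.049 ]
C [0.4538 0.2072 0.049 ]
D [0.4251 0.3324 0.049 ]
```

Run:
```python
from h import *
im,K,Rc,c=cam("side")
for u,v in [(185,272),(140,262),(220,262),(245,230)]: print(ray(K,Rc,c,u,v,0).round(3))
go((.4268,.3325,.16),np.radians(-90))
```

```text
[ 0.867 -0.01   0.   ]
[ 0.984 -0.037  0.   ]
[ 0.798 -0.06   0.   ]
[ 0.77  -0.212  0.   ]
shift cm [  4.39  24.03 -33.28] rot [-0.   -0.01 -0.  ]   dist mm 413 rows>= 6.605728136974221 0.007706422725168225
```

```bash
python3 -m jog '[0,4.4,24,-33.3,0,0,0, 0,4.4,24,-33.3,0,0,0, 0,4.4,24,-33.3,0,0,0, 0,4.4,24,-33.3,0,0,0, 0,4.4,24,-33.3,0,0,0, 0,4.4,24,-33.3,0,0,0, 80,4.4,24,-33.3,0,0,0, 80,4.4,24,-33.3,0,0,0, 80,4.4,24,-33.3,0,0,0, 80,4.4,24,-33.3,0,0,0]'
python3 - <<'E'
from h import *
st()
im,K,Rc,c=cam("wrist"); cv2.imwrite("pics/w2.png",im); print(proj(K,Rc,c,[(.4265,.3325,.049)]))
E
```

```text
clock: 3.68
position: [0.4274, 0.3323, 0.1614]
ee_rot: [0.0, 0.001, 0.707, -0.707]
contact_force: [0.1, -0.7, 0.2]
width: 0.0583
t 3.67 pos [0.4274 0.3323 0.1614] psi -90.11 tilt [ 0.002  0.001 -1.   ] F [ 0.1 -0.7  0.2] w 0.0583 q [ 0.53  0.27  1.69 -0.    1.18  2.11]
[[320.35984316 242.57069974]]
```

View pics/w2.png

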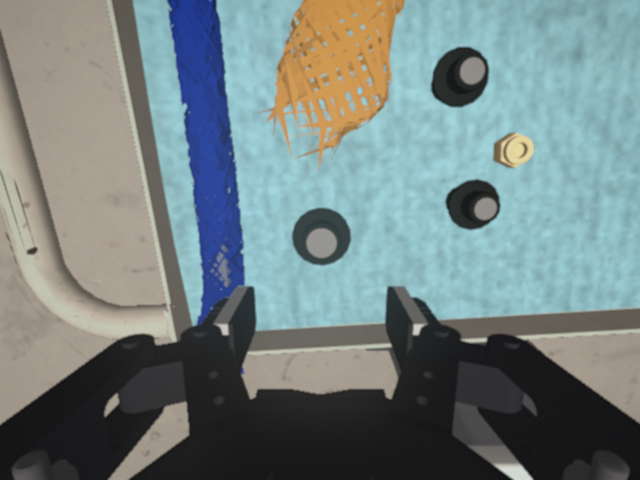

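```bash
python3 -m jog '[80,0.1,5,0,0,0,0, 80,0.1,9,0,0,0,0, 80,0.1,11.5,0,0,0,0, 80,0.1,12.7,0,0,0,0, 80,0.1,12.7,0,0,0,0, 255,0.1,12.7,0,0,0,0, 255,0.1,12.7,0,0,0,0, 255,0.1,12.7,0,0,0,0, 255,0.1,12.7,0,0,0,0, 255,0.1,12.7,0,0,0,0]' 60
python3 - <<'E'
from h import *
st()
E
```

```text
clock: 4.97
position: [0.4266, 0.3335, 0.0348]
ee_rot: [0.001, 0.001, 0.708, -0.707]
contact_force: [-0.4, -0.3, 5.7]
width: 0.0295
t 4.97 pos [0.4266 0.3335 0.0348] psi -90.01 tilt [ 0.003  0.001 -1.   ] F [-0.4 -0.3  5.7] w 0.0295 q [ 0.54  0.41  1.85 -0.    0.88  2.11]
```

```bash
python3 -m jog '[255,0,-5,0,0,0,0, 255,0,-11,0,0,0,0, 255,-17.7,-11,32.9,0,0,0, 255,-17.7,-11,32.9,0,0,0, 255,-17.7,-11,32.9,0,0,0, 255,-17.7,-11,32.9,0,0,0, 255,-17.7,-11,32.9,0,0,0, 255,-17.7,-11,32.9,0,0,0, 255,-17.7,-11,32.9,0,0,0, 255,-17.7,-11,32.9,0,0,0, 255,-17.7,-11,32.9,0,0,0, 255,-17.7,-11,32.9,0,0,0]'
python3 - <<'E'
from h import *
st()
im,K,Rc,c=cam("wrist"); cv2.imwrite("pics/w3.png",im)
go((.6036,.0044,.09),np.radians(-90))
E
```

```text
clock: 6.48
position: [0.6018, 0.0054, 0.1435]
ee_rot: [0.001, -0.001, 0.707, -0.707]
contact_force: [0.2, 0.9, -0.5]
width: 0.0296
t 6.47 pos [0.6018 0.0054 0.1435] psi -89.92 tilt [ 0.  0. -1.] F [ 0.2  0.9 -0.5] w 0.0296 q [-0.11  0.37  1.58  0.    1.18  1.46]
shift cm [-0.17  5.35  0.09] rot [ 0.    0.01 -0.  ]   dist mm 54 rows>= 0.8566243755956751 0.006932713145616431
```

View pics/w3.png

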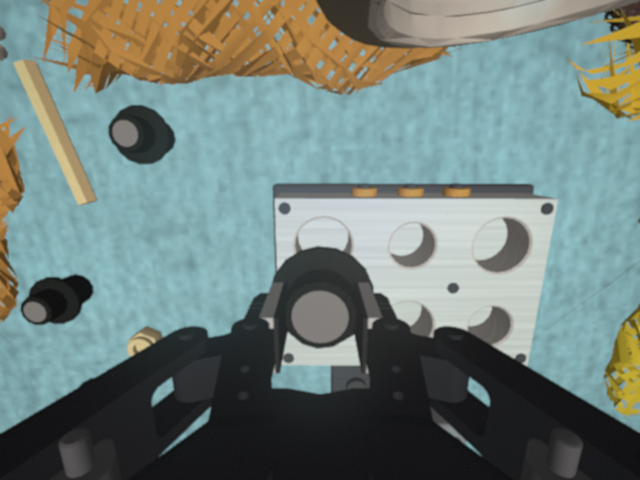

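Run:
```python
from h import *
im,K,Rc,c=cam("wrist");s=get_state()
for u,v in [(412,244.5),(501,244.5),(323,243)]: print(ray(K,Rc,c,u,v,.048).round(4))
print("grip",ray(K,Rc,c,320,318,s["position"][2]+.0142).round(4),s["position"])
```

```text
[ 0.6039 -0.0623  0.048 ]
[ 0.604 -0.128  0.048]
[0.6049 0.0034 0.048 ]
grip [0.6007 0.0055 0.1577] [0.60203871 0.00505361 0.14347727]
```

```bash
python3 -m jog '[255,-0.25,2,0.1,0,0,0, 255,-0.25,5,0.1,0,0,0, 255,-0.25,6,0.1,0,0,0, 255,-0.25,7,0.1,0,0,0, 255,-0.25,8,0.1,0,0,0, 255,-0.25,8.5,0.1,0,0,0, 255,-0.25,8.7,0.1,0,0,0, 255,-0.25,8.7,0.1,0,0,0]'
python3 - <<'E'
from h import *
st()
im,K,Rc,c=cam("wrist"); cv2.imwrite("pics/w4.png",im)
im,K,Rc,c=cam("side"); cv2.imwrite("pics/si4.png",cv2.resize(im[200:330,230:430],None,fx=4,fy=4,interpolation=cv2.INTER_CUBIC))
E
```

```text
clock: 7.58
position: [0.6049, 0.003, 0.0572]
ee_rot: [-0.0, -0.0, -0.707, 0.707]
contact_force: [-2.4, 0.6, 4.1]
width: 0.0293
t 7.58 pos [0.6049 0.003  0.0572] psi -90.03 tilt [ 0.001 -0.    -1.   ] F [-2.4  0.6  4.1] w 0.0293 q [-0.11  0.46  1.68 -0.    1.    1.46]
```

View pics/si4.png

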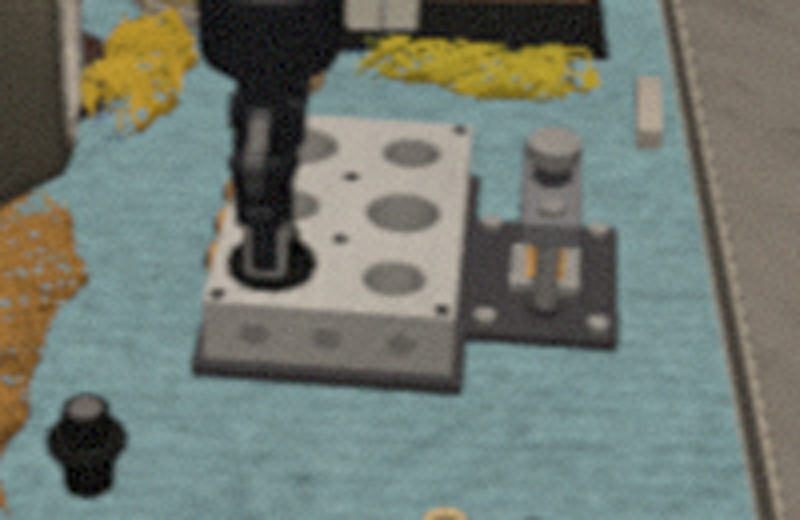

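```bash
python3 -m jog '[255,0,0.2,0,0,0,0, 255,0,0.3,0,0,0,0, 255,0,0.3,0,0,0,0]'; python3 -m jog '[80,0,-0.3,0,0,0,0, 80,0,-0.3,0,0,0,0, 80,0,-0.3,0,0,0,0, 80,0,-3,0,0,0,0, 80,0,-8,0,0,0,0, 80,0,-8,0,0,0,0]';python3 - <<'E'
from h import *
st()
im,K,Rc,c=cam("wrist"); cv2.imwrite("pics/w5.png",im)
go((.4538,.2065,.14),np.radians(-90))
E
```

```text
clock: 8.05
position: [0.605, 0.0029, 0.0569]
ee_rot: [-0.001, -0.001, -0.707, 0.707]
contact_force: [-6.9, -0.5, 20.5]
width: 0.0297
clock: 8.8
position: [0.608, 0.0027, 0.1369]
ee_rot: [-0.003, -0.003, -0.707, 0.707]
contact_force: [0.3, -0.9, -1.3]
width: 0.0586
t 8.8 pos [0.608  0.0027 0.1369] psi -90.02 tilt [ 0.008 -0.001 -1.   ] F [ 0.3 -0.9 -1.3] w 0.0586 q [-0.11  0.38  1.58 -0.    1.16  1.46]
shift cm [ 15.24  -0.6  -20.36] rot [-0.   -0.   -0.03]   dist mm 254 rows>= 4.06999059004284 0.02041255196740626
```

View pics/w5.png

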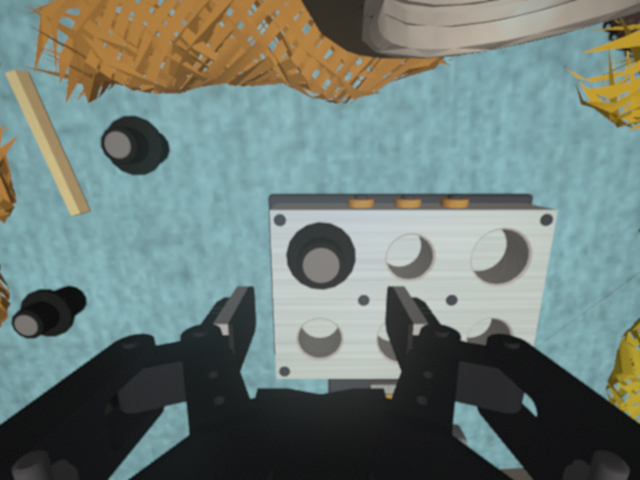

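```bash
python3 -m jog '[95,15.3,-1,-20.4,0,0,0, 95,15.3,-1,-20.4,0,0,0, 95,15.3,-1,-20.4,0,0,0, 95,15.3,-1,-20.4,0,0,0, 95,15.3,-1,-20.4,0,0,0, 95,15.3,-1,-20.4,0,0,0, 95,15.3,-1,-20.4,0,0,0, 95,15.3,-1,-20.4,0,0,0]'
python3 - <<'E'
from h import *
st()
im,K,Rc,c=cam("wrist"); cv2.imwrite("pics/w6.png",im);print(proj(K,Rc,c,[(.4538,.2065,.049)]))
go((.4538,.2065,.034),np.radians(-90))
E
```

```text
clock: 9.85
position: [0.4528, 0.206, 0.1429]
ee_rot: [0.001, -0.001, -0.707, 0.707]
contact_force: [-1.0, 0.1, -0.3]
width: 0.0538
t 9.85 pos [0.4528 0.206  0.1429] psi -90.14 tilt [-0. -0. -1.] F [-1.   0.1 -0.3] w 0.0538 q [ 0.29  0.23  1.81 -0.    1.11  1.86]
[[319.76647851 246.08198524]]
shift cm [-0.11 10.9  -0.04] rot [-0.   -0.02  0.  ]   dist mm 109 rows>= 1.7435418133358718 0.013269291961328243
```

View pics/w6.png

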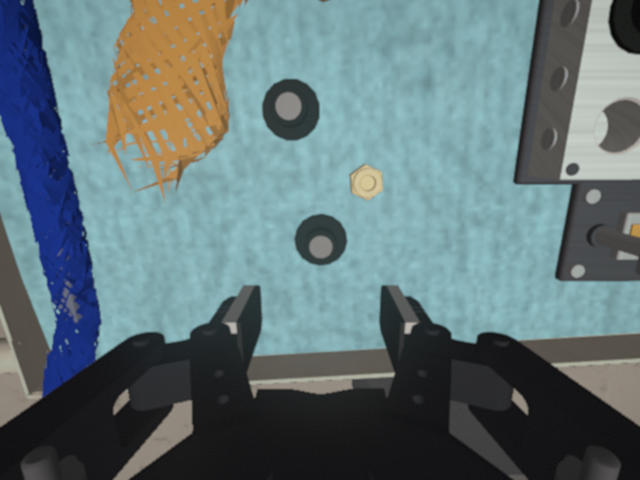

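```bash
python3 -m jog '[95,-0.1,5,0,0,0,0, 95,-0.1,9,0,0,0,0, 95,-0.1,10.4,0,0,0,0, 95,-0.1,10.8,0,0,0,0, 255,-0.1,10.8,0,0,0,0, 255,-0.1,10.8,0,0,0,0, 255,-0.1,10.8,0,0,0,0, 255,-0.1,10.8,0,0,0,0, 255,-0.1,10.8,0,0,0,0]' 60
python3 - <<'E'
from h import *
st()
go((.5386,.0041,.144),np.radians(-90))
E
```

```text
clock: 11.02
position: [0.4542, 0.2073, 0.0367]
ee_rot: [0.001, 0.001, 0.707, -0.707]
contact_force: [0.8, -0.8, 6.0]
width: 0.022
t 11.03 pos [0.4542 0.2073 0.0367] psi -90.01 tilt [ 0.003  0.001 -1.   ] F [ 0.8 -0.8  6. ] w 0.022 q [ 0.29  0.36  1.94 -0.    0.84  1.86]
shift cm [ -8.48 -10.71  20.31] rot [ 0.   -0.   -0.02]   dist mm 245 rows>= 3.91692721695845 0.017847079775781545
```

```bash
python3 -m jog '[255,0,-5,0,0,0,0, 255,0,-10.7,0,0,0,0, 255,-8.5,-10.7,20.3,0,0,0, 255,-8.5,-10.7,20.3,0,0,0, 255,-8.5,-10.7,20.3,0,0,0, 255,-8.5,-10.7,20.3,0,0,0, 255,-8.5,-10.7,20.3,0,0,0, 255,-8.5,-10.7,20.3,0,0,0, 255,-8.5,-10.7,20.3,0,0,0, 255,-8.5,-10.7,20.3,0,0,0]'
python3 - <<'E'
from h import *
st()
im,K,Rc,c=cam("wrist"); cv2.imwrite("pics/w7.png",im)
print(proj(K,Rc,c,[(.5376,.0044,.048),(.5376,-.0616,.048)]))
s=get_state();print(s["position"]);z=s["position"][2]
print(proj(K,Rc,c,[s["position"]+[0,0,.0123]]))
E
```

```text
clock: 12.28
position: [0.5375, 0.0051, 0.1424]
ee_rot: [0.0, -0.0, 0.707, -0.707]
contact_force: [-0.4, -0.6, -1.3]
width: 0.022
t 12.28 pos [0.5375 0.0051 0.1424] psi -89.94 tilt [-0.  0. -1.] F [-0.4 -0.6 -1.3] w 0.022 q [-0.12  0.29  1.72  0.    1.13  1.45]
[[321.43842614 247.0658306 ]
 [411.00477105 247.20524844]]
[0.5375758  0.00495901 0.14240033]
[[320.73951029 313.08107183]]
```

View pics/w7.png

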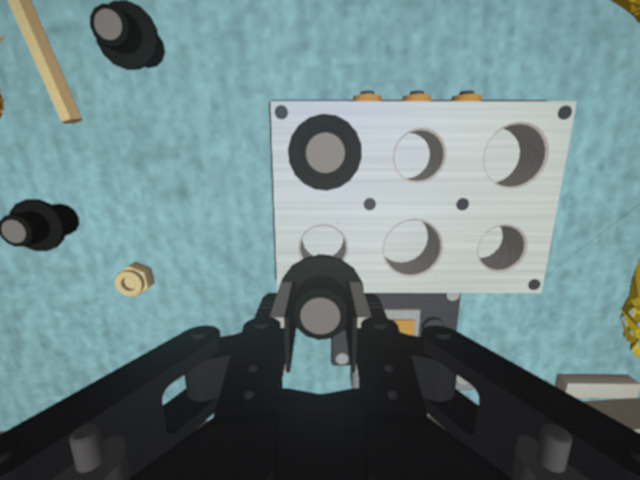

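```bash
python3 -m jog '[255,-0.1,2,0.08,0,0,0, 255,-0.1,5,0.08,0,0,0, 255,-0.1,6,0.08,0,0,0, 255,-0.1,7,0.08,0,0,0, 255,-0.1,8,0.08,0,0,0, 255,-0.1,8.4,0.08,0,0,0, 255,-0.1,8.6,0.08,0,0,0, 255,-0.1,8.8,0.08,0,0,0, 255,-0.1,8.8,0.08,0,0,0]'
```

```text
clock: 13.45
position: [0.5389, 0.003, 0.0585]
ee_rot: [-0.0, -0.001, -0.707, 0.707]
contact_force: [-8.4, -0.4, 26.2]
width: 0.0223
```

```bash
python3 -m jog '[95,0,-0.3,0,0,0,0, 95,0,-0.3,0,0,0,0, 95,0,-0.3,0,0,0,0, 95,0,-3,0,0,0,0, 95,0,-8,0,0,0,0, 95,0,-8,0,0,0,0]';python3 - <<'E'
from h import *
st()
im,K,Rc,c=cam("wrist"); cv2.imwrite("pics/w8.png",im)
go((.5494,.2278,.145),np.radians(-90))
E
```

```text
clock: 14.2
position: [0.5419, 0.0029, 0.1375]
ee_rot: [-0.003, -0.003, -0.707, 0.707]
contact_force: [-0.2, 0.1, -0.8]
width: 0.0538
t 14.2 pos [0.5419 0.0029 0.1375] psi -90.02 tilt [ 0.008 -0.001 -1.   ] F [-0.2  0.1 -0.8] w 0.0538 q [-0.12  0.29  1.73 -0.    1.11  1.45]
shift cm [ -0.93  -0.96 -22.47] rot [-0.   -0.   -0.02]   dist mm 225 rows>= 3.601170464838047 0.0184533848176422
```

View pics/w8.png

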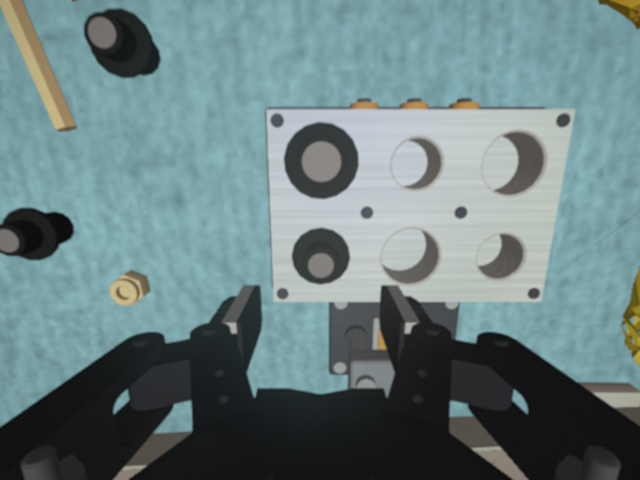

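Both plugs are seated: large at (321,160), small at (320,257). Next is plug B.

```bash
python3 -m jog '[95,-0.9,-1,-22.5,0,0,0, 95,-0.9,-1,-22.5,0,0,0, 95,-0.9,-1,-22.5,0,0,0, 95,-0.9,-1,-22.5,0,0,0, 95,-0.9,-1,-22.5,0,0,0, 95,-0.9,-1,-22.5,0,0,0, 95,-0.9,-1,-22.5,0,0,0, 95,-0.9,-1,-22.5,0,0,0]'
python3 - <<'E'
from h import *
st()
im,K,Rc,c=cam("wrist"); cv2.imwrite("pics/w9.png",im);print(proj(K,Rc,c,[(.5494,.2278,.049)]))
go((.5494,.2278,.034),np.radians(-90))
E
```

```text
clock: 15.25
position: [0.548, 0.227, 0.1441]
ee_rot: [0.001, -0.001, -0.707, 0.707]
contact_force: [0.3, 0.2, 0.8]
width: 0.0538
t 15.25 pos [0.548  0.227  0.1441] psi -90.13 tilt [-0. -0. -1.] F [0.3 0.2 0.8] w 0.0538 q [ 0.28  0.36  1.6  -0.    1.18  1.85]
[[319.40401843 245.09640981]]
shift cm [-0.13 11.02 -0.06] rot [-0.   -0.01  0.  ]   dist mm 110 rows>= 1.7637543785307466 0.010811651299936442
```

View pics/w9.png

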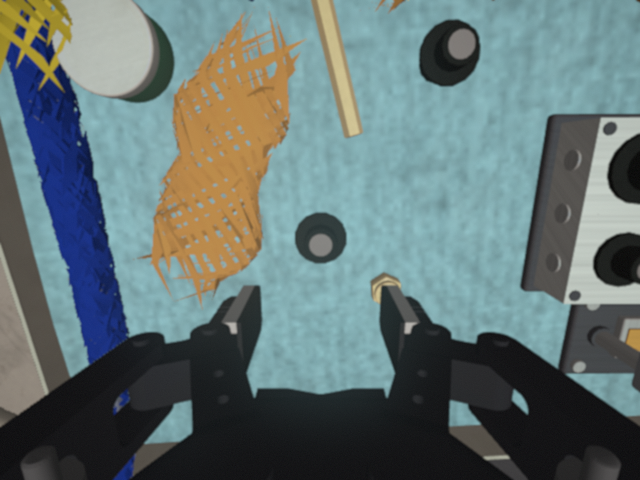

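```bash
python3 -m jog '[95,-0.1,5,0,0,0,0, 95,-0.1,9,0,0,0,0, 95,-0.1,10.4,0,0,0,0, 95,-0.1,11,0,0,0,0, 255,-0.1,11,0,0,0,0, 255,-0.1,11,0,0,0,0, 255,-0.1,11,0,0,0,0, 255,-0.1,11,0,0,0,0, 255,-0.1,11,0,0,0,0]' 60
python3 - <<'E'
from h import *
st()
go((.5386,-.1279,.144),np.radians(-90))
E
```

```text
clock: 16.42
position: [0.5502, 0.2285, 0.0358]
ee_rot: [0.001, 0.001, 0.707, -0.707]
contact_force: [-0.3, 0.4, 6.1]
width: 0.0222
t 16.43 pos [0.5502 0.2285 0.0358] psi -90.02 tilt [ 0.003  0.001 -1.   ] F [-0.3  0.4  6.1] w 0.0222 q [ 0.28  0.47  1.73 -0.    0.94  1.85]
shift cm [  1.11 -10.84  35.63] rot [ 0.   -0.   -0.02]   dist mm 373 rows>= 5.961486183696096 0.017095606016611774
```

```bash
python3 -m jog '[255,0,-5,0,0,0,0, 255,0,-10.8,0,0,0,0, 255,1.1,-10.8,35.6,0,0,0, 255,1.1,-10.8,35.6,0,0,0, 255,1.1,-10.8,35.6,0,0,0, 255,1.1,-10.8,35.6,0,0,0, 255,1.1,-10.8,35.6,0,0,0, 255,1.1,-10.8,35.6,0,0,0, 255,1.1,-10.8,35.6,0,0,0, 255,1.1,-10.8,35.6,0,0,0, 255,1.1,-10.8,35.6,0,0,0, 255,1.1,-10.8,35.6,0,0,0]'
python3 - <<'E'
from h import *
st()
im,K,Rc,c=cam("wrist"); cv2.imwrite("pics/w10.png",im)
print(proj(K,Rc,c,[(.5376,-.1276,.048)]))
s=get_state();print(proj(K,Rc,c,[s["position"]+[0,0,.0132]]))
go((.5386,-.1279,.0578),np.radians(-90))
E
```

```text
clock: 17.92
position: [0.5379, -0.1265, 0.1423]
ee_rot: [0.0, -0.001, 0.707, -0.707]
contact_force: [-0.0, 0.3, -0.0]
width: 0.0226
t 17.93 pos [ 0.5379 -0.1265  0.1423] psi -89.92 tilt [-0.  0. -1.] F [-0.   0.3 -0. ] w 0.0226 q [-0.36  0.31  1.69  0.    1.14  1.21]
[[322.07434971 247.58449368]]
[[320.88247624 314.22194567]]
shift cm [-0.07  8.45  0.13] rot [0.   0.01 0.  ]   dist mm 85 rows>= 1.352762190823837 0.006626729952307721
```

View pics/w10.png

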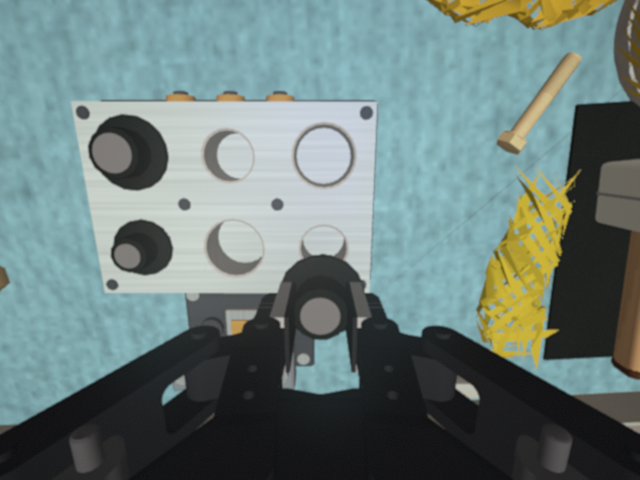

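```bash
python3 -m jog '[255,-0.1,2,0.1,0,0,0, 255,-0.1,5,0.1,0,0,0, 255,-0.1,6,0.1,0,0,0, 255,-0.1,7,0.1,0,0,0, 255,-0.1,8,0.1,0,0,0, 255,-0.1,8.4,0.1,0,0,0, 255,-0.1,8.6,0.1,0,0,0, 255,-0.1,8.8,0.1,0,0,0, 255,-0.1,8.8,0.1,0,0,0]'
```

```text
clock: 19.1
position: [0.5389, -0.1289, 0.0577]
ee_rot: [-0.0, -0.001, -0.707, 0.707]
contact_force: [-6.4, 1.3, 19.3]
width: 0.0223
```

```bash
python3 -m jog '[95,0,-0.3,0,0,0,0, 95,0,-0.3,0,0,0,0, 95,0,-0.3,0,0,0,0, 95,0,-3,0,0,0,0, 95,0,-8,0,0,0,0, 95,0,-9,0,0,0,0]';python3 - <<'E'
from h import *
st()
im,K,Rc,c=cam("wrist"); cv2.imwrite("pics/w11.png",im)
go((.6812,.139,.15),np.radians(-90))
E
```

```text
clock: 19.85
position: [0.5409, -0.1296, 0.1472]
ee_rot: [-0.002, -0.002, -0.706, 0.708]
contact_force: [-0.3, 0.0, -0.1]
width: 0.0535
t 19.85 pos [ 0.5409 -0.1296  0.1472] psi -90.03 tilt [ 0.006 -0.002 -1.   ] F [-0.3  0.  -0.1] w 0.0535 q [-0.36  0.3   1.68 -0.    1.15  1.21]
shift cm [-14.06  -0.29 -26.84] rot [-0.01 -0.   -0.03]   dist mm 303 rows>= 4.84831728514651 0.028106846519399778
```

View pics/w11.png

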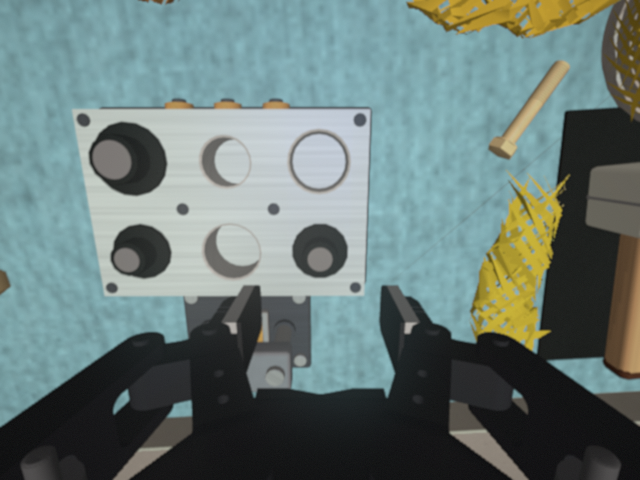

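```bash
python3 -m jog '[95,-14.1,-1,-26.8,0,0,0, 95,-14.1,-1,-26.8,0,0,0, 95,-14.1,-1,-26.8,0,0,0, 95,-14.1,-1,-26.8,0,0,0, 95,-14.1,-1,-26.8,0,0,0, 95,-14.1,-1,-26.8,0,0,0, 95,-14.1,-1,-26.8,0,0,0, 95,-14.1,-1,-26.8,0,0,0, 95,-14.1,-1,-26.8,0,0,0]'
python3 - <<'E'
from h import *
st()
im,K,Rc,c=cam("wrist"); cv2.imwrite("pics/w12.png",im);print(proj(K,Rc,c,[(.6812,.139,.049)]))
go((.6812,.139,.034),np.radians(-90))
E
```

```text
clock: 21.02
position: [0.6795, 0.1378, 0.1543]
ee_rot: [0.001, -0.001, -0.707, 0.707]
contact_force: [-0.1, -0.2, -0.5]
width: 0.0535
t 21.02 pos [0.6795 0.1378 0.1543] psi -90.12 tilt [-0. -0. -1.] F [-0.1 -0.2 -0.5] w 0.0535 q [ 0.1   0.5   1.35 -0.    1.3   1.67]
[[318.90092713 241.30126501]]
shift cm [-0.15 12.04 -0.11] rot [-0.   -0.01  0.  ]   dist mm 120 rows>= 1.9273891068181677 0.01084017426845461
```

View pics/w12.png

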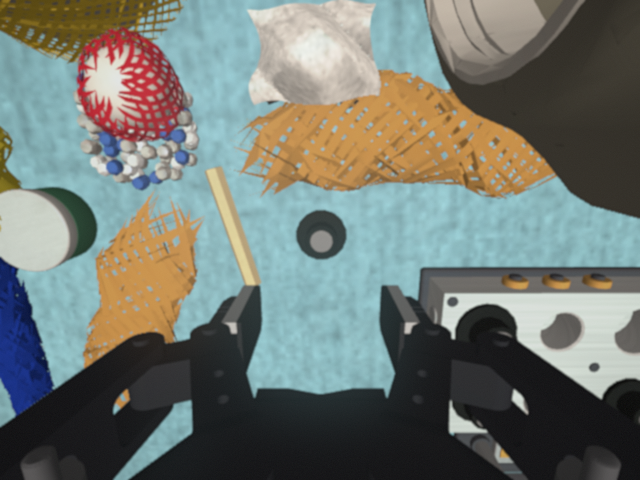

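```bash
python3 -m jog '[95,-0.1,5,0,0,0,0, 95,-0.1,9,0,0,0,0, 95,-0.1,11.4,0,0,0,0, 95,-0.1,12,0,0,0,0, 255,-0.1,12,0,0,0,0, 255,-0.1,12,0,0,0,0, 255,-0.1,12,0,0,0,0, 255,-0.1,12,0,0,0,0, 255,-0.1,12,0,0,0,0]' 60
python3 - <<'E'
from h import *
st()
go((.6048,-.0619,.145),np.radians(-90))
E
```

```text
clock: 22.2
position: [0.6821, 0.1391, 0.0359]
ee_rot: [-0.001, -0.001, -0.707, 0.707]
contact_force: [0.4, -1.0, 6.6]
width: 0.0222
t 22.2 pos [0.6821 0.1391 0.0359] psi -90.02 tilt [ 0.003 -0.    -1.   ] F [ 0.4 -1.   6.6] w 0.0222 q [ 0.1   0.6   1.48 -0.    1.06  1.67]
shift cm [  7.69 -10.93  20.11] rot [-0.   -0.   -0.02]   dist mm 241 rows>= 3.8628199003526418 0.017196777141007626
```

```bash
python3 -m jog '[255,0,-5,0,0,0,0, 255,0,-10.9,0,0,0,0, 255,7.7,-10.9,20.1,0,0,0, 255,7.7,-10.9,20.1,0,0,0, 255,7.7,-10.9,20.1,0,0,0, 255,7.7,-10.9,20.1,0,0,0, 255,7.7,-10.9,20.1,0,0,0, 255,7.7,-10.9,20.1,0,0,0, 255,7.7,-10.9,20.1,0,0,0, 255,7.7,-10.9,20.1,0,0,0]'
python3 - <<'E'
from h import *
st()
im,K,Rc,c=cam("wrist"); cv2.imwrite("pics/w13.png",im)
print(proj(K,Rc,c,[(.6036,-.0616,.048)]))
s=get_state();print(proj(K,Rc,c,[s["position"]+[0,0,.0132]]))
go((.6048,-.0619,.0578),np.radians(-90))
E
```

```text
clock: 23.45
position: [0.6041, -0.0607, 0.1431]
ee_rot: [0.0, -0.0, 0.707, -0.707]
contact_force: [-0.0, -0.0, -1.1]
width: 0.0225
t 23.45 pos [ 0.6041 -0.0607  0.1431] psi -89.94 tilt [-0.  0. -1.] F [-0.  -0.  -1.1] w 0.0225 q [-0.21  0.38  1.57  0.    1.19  1.35]
[[321.82338153 247.65709228]]
[[320.9521524  314.38066143]]
shift cm [-0.07  8.53  0.11] rot [0.   0.01 0.  ]   dist mm 85 rows>= 1.3656033807438712 0.004994222608109043
```

View pics/w13.png

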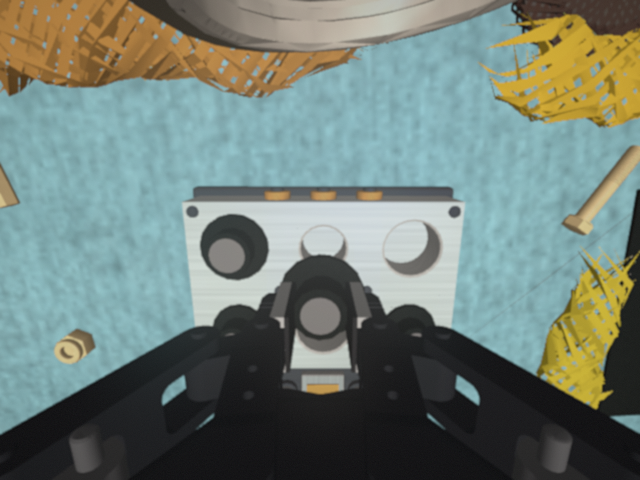

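```bash
python3 -m jog '[255,-0.1,2,0.1,0,0,0, 255,-0.1,5,0.1,0,0,0, 255,-0.1,6,0.1,0,0,0, 255,-0.1,7,0.1,0,0,0, 255,-0.1,8,0.1,0,0,0, 255,-0.1,8.4,0.1,0,0,0, 255,-0.1,8.6,0.1,0,0,0, 255,-0.1,8.9,0.1,0,0,0, 255,-0.1,8.9,0.1,0,0,0]'
```

```text
clock: 24.62
position: [0.605, -0.063, 0.0579]
ee_rot: [-0.001, -0.001, -0.707, 0.707]
contact_force: [-5.5, -0.4, 16.7]
width: 0.0228
```

```bash
python3 -m jog '[95,0,-0.3,0,0,0,0, 95,0,-0.3,0,0,0,0, 95,0,-0.3,0,0,0,0, 95,0,-3,0,0,0,0, 95,0,-9,0,0,0,0, 95,0,-14,0,0,0,0]';python3 - <<'E'
from h import *
st()
im,K,Rc,c=cam("wrist"); cv2.imwrite("pics/w14.png",im)
go((.48,-.37,.3),np.radians(-90))
E
```

```text
clock: 25.38
position: [0.6051, -0.0628, 0.1956]
ee_rot: [0.0, -0.0, -0.707, 0.707]
contact_force: [-0.1, -0.5, -0.2]
width: 0.0537
t 25.38 pos [ 0.6051 -0.0628  0.1956] psi -90.03 tilt [ 0. -0. -1.] F [-0.1 -0.5 -0.2] w 0.0537 q [-0.22  0.35  1.49 -0.    1.3   1.35]
shift cm [12.74 -9.76 30.67] rot [-0.02 -0.   -0.09]   dist mm 346 rows>= 5.538777869759177 0.07010367216923953
```

View pics/w14.png

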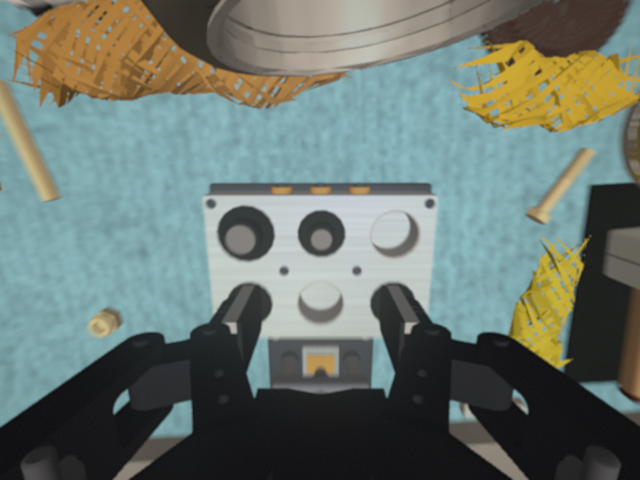

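```bash
python3 -m jog '[0,12.7,-9.8,30.7,0,0,0, 0,12.7,-9.8,30.7,0,0,0, 0,12.7,-9.8,30.7,0,0,0, 0,12.7,-9.8,30.7,0,0,0, 0,12.7,-9.8,30.7,0,0,0, 0,12.7,-9.8,30.7,0,0,0, 0,12.7,-9.8,30.7,0,0,0, 0,12.7,-9.8,30.7,0,0,0, 0,12.7,-9.8,30.7,0,0,0, 0,12.7,-9.8,30.7,0,0,0]';python3 - <<'E'
from h import *
st()
im,K,Rc,c=cam("wrist"); cv2.imwrite("pics/w15.png",im)
np.savez("w15.npz",K=K,Rc=Rc,c=c)
cv2.imwrite("pics/w15z.png",cv2.resize(im[0:280,200:500],None,fx=2.5,fy=2.1428,interpolation=cv2.INTER_CUBIC))
E
```

```text
clock: 26.68
position: [0.4781, -0.3685, 0.292]
ee_rot: [0.0, -0.001, 0.707, -0.707]
contact_force: [0.2, -0.3, -0.1]
width: 0.0853
t 26.68 pos [ 0.4781 -0.3685  0.292 ] psi -89.93 tilt [-0.     0.001 -1.   ] F [ 0.2 -0.3 -0.1] w 0.0853 q [-0.77  0.29  1.33  0.    1.52  0.8 ]
```

View pics/w15.png

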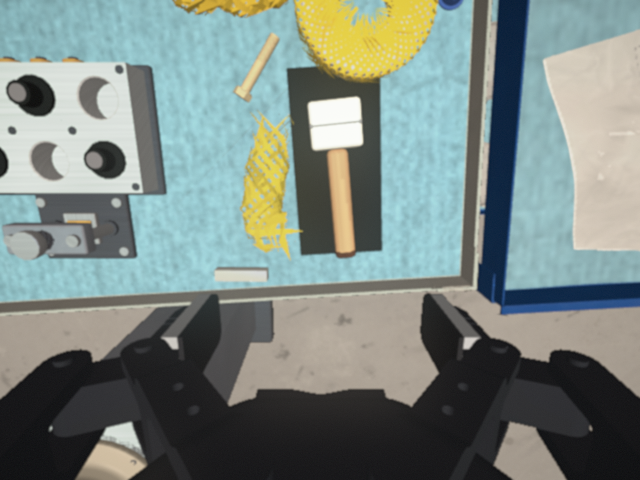

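Run:
```python
from h import *
d=np.load("w15.npz");K,Rc,c=d["K"],d["Rc"],d["c"]
P=[ray(K,Rc,c,*p,.060) for p in [(307,101.5),(360,95.5),(363.5,146),(310.5,151.5)]]
for p in P: print(p.round(4))
m=np.mean(P,0);print("centre",m)
x=(P[0]+P[1]-P[2]-P[3])/2; print("axis x",np.degrees(np.arctan2(x[1],x[0])),np.linalg.norm(x)); y=(P[0]+P[3]-P[1]-P[2])/2; print(np.degrees(np.arctan2(y[1],y[0]))-90,np.linalg.norm(y))
# handle top edges z=.004+.028+.012=.044
for p in [(329,152),(348.5,150),(335,254),(355,252)]: print("h",ray(K,Rc,c,*p,.044).round(4))
for p in [(288,69),(379,80),(380.5,249),(302,254)]: print("mat",ray(K,Rc,c,*p,.004).round(4))
```

```text
[ 0.5979 -0.354   0.06  ]
[ 0.6037 -0.4091  0.06  ]
[ 0.5534 -0.4145  0.06  ]
[ 0.5476 -0.3574  0.06  ]
centre [ 0.57564294 -0.38377437  0.06      ]
axis x 4.960553688164868 0.050486929114482215
5.925114149767239 0.056423851162607515
h [ 0.5473 -0.3778  0.044 ]
h [ 0.5495 -0.3997  0.044 ]
h [ 0.4272 -0.3861  0.044 ]
h [ 0.4298 -0.4104  0.044 ]
mat [ 0.6414 -0.3299  0.004 ]
mat [ 0.6297 -0.4371  0.004 ]
mat [ 0.4225 -0.4488  0.004 ]
mat [ 0.4153 -0.3435  0.004 ]
```

View pics/w15z.png

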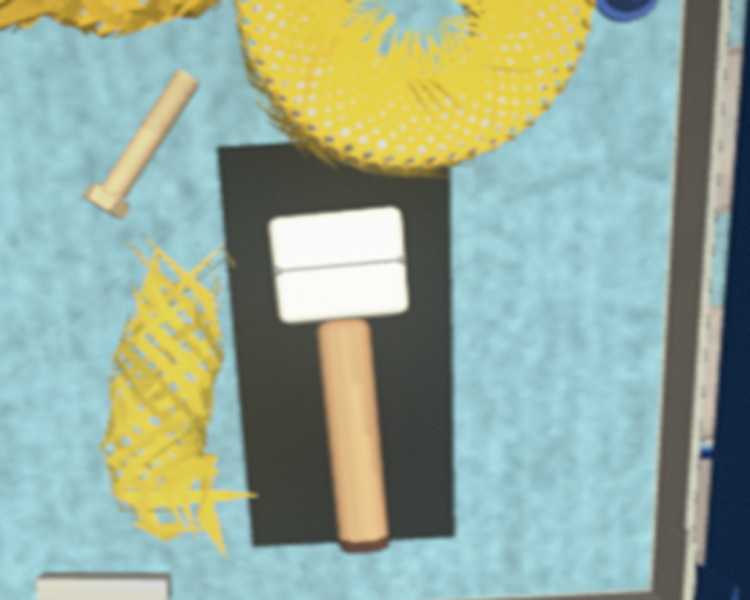

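Run:
```python
from h import *
go((.5278,-.3882,.13),np.radians(-84.7))
```

```text
shift cm [-4.97 16.21  1.96] rot [ 0.   -0.66  0.  ]   dist mm 171 rows>= 2.730926755194708 0.489746416260218
```

```bash
python3 -m jog '[80,-5,16.2,2,0,-0.65,0, 80,-5,16.2,2,0,-0.65,0, 80,-5,16.2,2,0,-0.65,0, 80,-5,16.2,2,0,-0.65,0, 80,-5,16.2,2,0,-0.65,0, 80,-5,16.2,2,0,-0.65,0, 80,-5,16.2,2,0,-0.65,0]';python3 - <<'E'
from h import *
st()
im,K,Rc,c=cam("wrist"); cv2.imwrite("pics/w16.png",im)
np.savez("w16.npz",K=K,Rc=Rc,c=c)
a=np.radians(5.3);o=np.array([.5756,-.3838]);ax=np.array([np.cos(a),np.sin(a)]);ay=np.array([-ax[1],ax[0]])
pts=[(.025,.028,.06),(.025,-.028,.06),(-.025,-.028,.06),(-.025,.028,.06),(-.03,.012,.044),(-.03,-.012,.044)]
print(proj(K,Rc,c,[np.r_[o+x*ax+y*ay,z] for x,y,z in pts]).round(1))
go((.5278,-.3882,.014),np.radians(-84.7))
E
```

```text
clock: 27.6
position: [0.5281, -0.3903, 0.1326]
ee_rot: [-0.033, 0.031, -0.705, 0.707]
contact_force: [0.6, -0.2, -0.5]
width: 0.0587
t 27.6 pos [ 0.5281 -0.3903  0.1326] psi -84.84 tilt [ 0.003 -0.003 -1.   ] F [ 0.6 -0.2 -0.5] w 0.0587 q [-0.74  0.46  1.47 -0.    1.21  0.74]
[[271.3 143.2]
 [361.8 143. ]
 [359.5 222.5]
 [274.3 222.7]
 [300.1 225.3]
 [334.1 225.2]]
shift cm [ 0.02 11.81 -0.22] rot [-0.02 -0.02 -0.01]   dist mm 118 rows>= 1.8906454555152736 0.020176133842637715
```

View pics/w16.png

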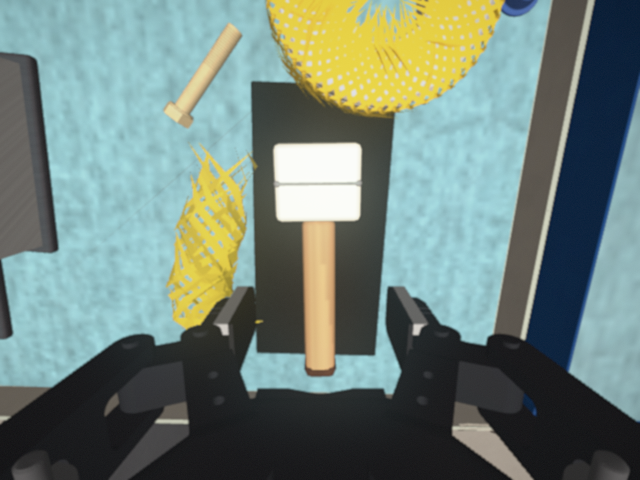

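```bash
python3 -m jog '[80,0,5,-0.15,0,0,0, 80,0,9,-0.15,0,0,0, 80,0,11.3,-0.15,0,0,0, 80,0,11.8,-0.15,0,0,0, 80,0,11.8,-0.15,0,0,0, 255,0,11.8,-0.15,0,0,0, 255,0,11.8,-0.15,0,0,0, 255,0,11.8,-0.15,0,0,0, 255,0,11.8,-0.15,0,0,0, 255,0,11.8,-0.15,0,0,0]' 120
python3 - <<'E'
from h import *
st()
E
```

```text
clock: 28.9
position: [0.5281, -0.3889, 0.0139]
ee_rot: [-0.033, 0.031, -0.706, 0.707]
contact_force: [-0.4, 0.1, 6.1]
width: 0.0224
t 28.9 pos [ 0.5281 -0.3889  0.0139] psi -84.82 tilt [ 0.002 -0.002 -1.   ] F [-0.4  0.1  6.1] w 0.0224 q [-0.74  0.57  1.61 -0.    0.96  0.74]
```

```bash
python3 -m jog '[255,0,-3,0,0,0,0, 255,0,-8,0,0,0,0, 255,0,-14,0,0,0,0, 255,0,-18,0,0,0,0, 255,0,-18,0,0,0,0]'
python3 - <<'E'
from h import *
st()
im,K,Rc,c=cam("wrist"); cv2.imwrite("pics/w17.png",im)
np.savez("w17.npz",K=K,Rc=Rc,c=c)
go((.4056,-.0618,.19),np.radians(-90))
im,K,Rc,c=cam("scene"); cv2.imwrite("pics/s17.png",im)
E
```

```text
clock: 29.52
position: [0.529, -0.3896, 0.1961]
ee_rot: [-0.034, 0.03, -0.704, 0.708]
contact_force: [0.9, 0.5, -3.8]
width: 0.0225
t 29.52 pos [ 0.529  -0.3896  0.1961] psi -84.83 tilt [ 0.006 -0.005 -1.   ] F [ 0.9  0.5 -3.8] w 0.0225 q [-0.74  0.41  1.38 -0.    1.34  0.74]
shift cm [  9.21   0.24 -33.62] rot [-0.01  0.65 -0.01]   dist mm 349 rows>= 5.577583670575416 0.4841987825013849
```

View pics/w17.png

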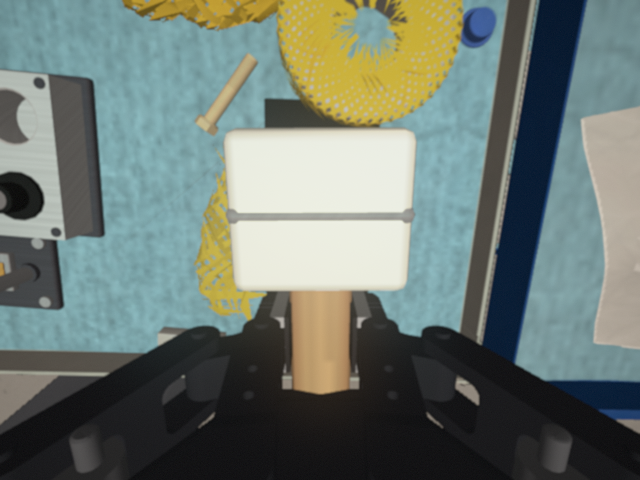

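View pics/s17.png

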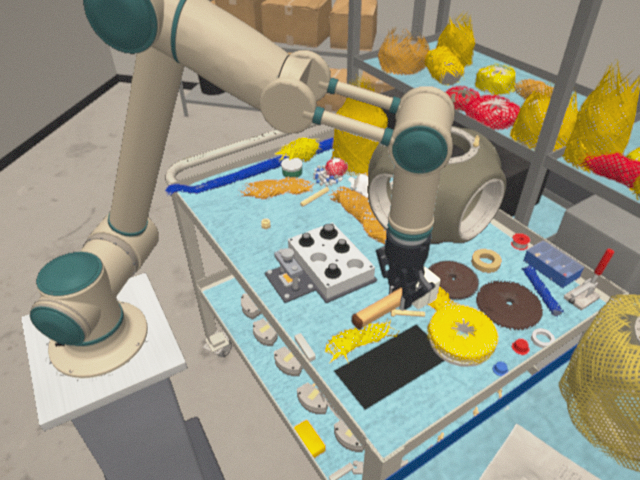

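```bash
cat >> h.py <<'E'
def malpts(s, pitch=0, hx=.048, hz=.0181):
    # mallet head top-face corners, given tool pose; head ahead along tool -x
    R=Rt(s); P=s["position"]
    out=[]
    for x,y,z in [(.025,.028,.028),(.025,-.028,.028),(-.025,-.028,.028),(-.025,.028,.028)]:
        X=x+hx; xx=X*np.cos(pitch)-z*np.sin(pitch); zz=X*np.sin(pitch)+z*np.cos(pitch)
        out.append(P+R@np.array([-xx,-(hz+zz),-y]))
    return np.array(out)
E
python3 - <<'E'
from h import *
s=get_state();im,K,Rc,c=cam("wrist")
for p in (-4,0,4): print(p,proj(K,Rc,c,malpts(s,np.radians(p))).round(0).tolist())
E
```

```text
-4 [[223.0, 121.0], [418.0, 121.0], [409.0, 288.0], [232.0, 288.0]]
0 [[218.0, 126.0], [423.0, 126.0], [410.0, 295.0], [231.0, 295.0]]
4 [[213.0, 133.0], [428.0, 133.0], [411.0, 304.0], [230.0, 303.0]]
```

```bash
python3 -m jog '[255,9.2,0.2,-33.6,0,0.65,0, 255,9.2,0.2,-33.6,0,0.65,0, 255,9.2,0.2,-33.6,0,0.65,0, 255,9.2,0.2,-33.6,0,0.65,0, 255,9.2,0.2,-33.6,0,0.65,0, 255,9.2,0.2,-33.6,0,0.65,0, 255,9.2,0.2,-33.6,0,0.65,0, 255,9.2,0.2,-33.6,0,0.65,0, 255,9.2,0.2,-33.6,0,0.65,0, 255,9.2,0.2,-33.6,0,0.65,0, 255,9.2,0.2,-33.6,0,0.65,0]'
python3 - <<'E'
from h import *
st()
im,K,Rc,c=cam("side"); cv2.imwrite("pics/si18.png",cv2.resize(im[130:330,230:480],None,fx=3,fy=3,interpolation=cv2.INTER_CUBIC))
im,K,Rc,c=cam("wrist"); cv2.imwrite("pics/w18.png",im)
im,K,Rc,c=cam("scene"); cv2.imwrite("pics/s18.png",im)
go((.4056,-.0618,.112),np.radians(-90))
E
```

```text
clock: 31.05
position: [0.4058, -0.0625, 0.1901]
ee_rot: [0.001, -0.0, -0.707, 0.707]
contact_force: [-0.2, 0.0, -3.4]
width: 0.0224
t 31.05 pos [ 0.4058 -0.0625  0.1901] psi -90.09 tilt [-0. -0. -1.] F [-0.2  0.  -3.4] w 0.0224 q [-0.32  0.06  1.89 -0.    1.19  1.25]
shift cm [ 0.01  7.83 -0.03] rot [-0.   -0.01  0.  ]   dist mm 78 rows>= 1.2520168381506773 0.00521540022408438
```

View pics/si18.png

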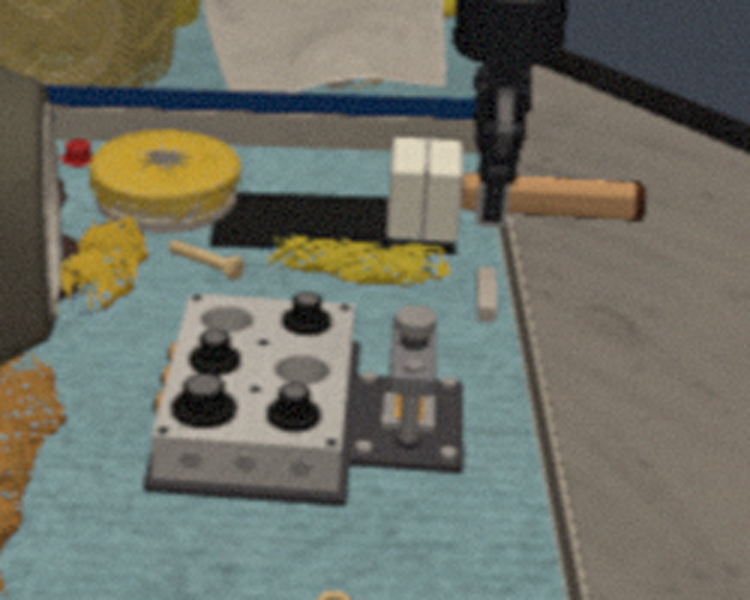

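View pics/w18.png

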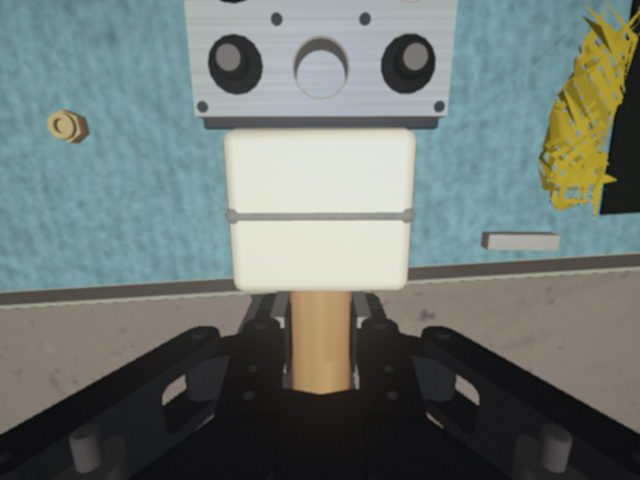

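View pics/s18.png

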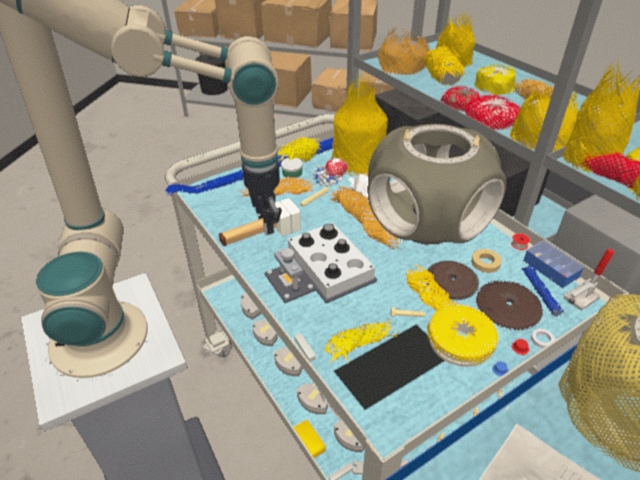

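```bash
python3 -m jog '[255,0,3,0,0,0,0, 255,0,5,0,0,0,0, 255,0,5,0,0,0,0, 255,0,7.5,0,0,0,0, 255,0,9.5,0,0,0,0, 255,0,9.5,0,0,0,0, 255,0,9.5,0,0,0,0]' 120
python3 - <<'E'
from h import *
st()
im,K,Rc,c=cam("side"); cv2.imwrite("pics/si19.png",cv2.resize(im[170:320,300:480],None,fx=4,fy=4,interpolation=cv2.INTER_CUBIC))
im,K,Rc,c=cam("wrist"); cv2.imwrite("pics/w19.png",im)
E
```

```text
clock: 32.08
position: [0.4055, -0.0625, 0.097]
ee_rot: [0.0, 0.0, -0.707, 0.708]
contact_force: [-4.6, -0.9, 5.3]
width: 0.0223
t 32.08 pos [ 0.4055 -0.0625  0.097 ] psi -89.99 tilt [-0.    -0.001 -1.   ] F [-4.6 -0.9  5.3] w 0.0223 q [-0.32  0.16  2.04 -0.    0.94  1.25]
```

View pics/si19.png

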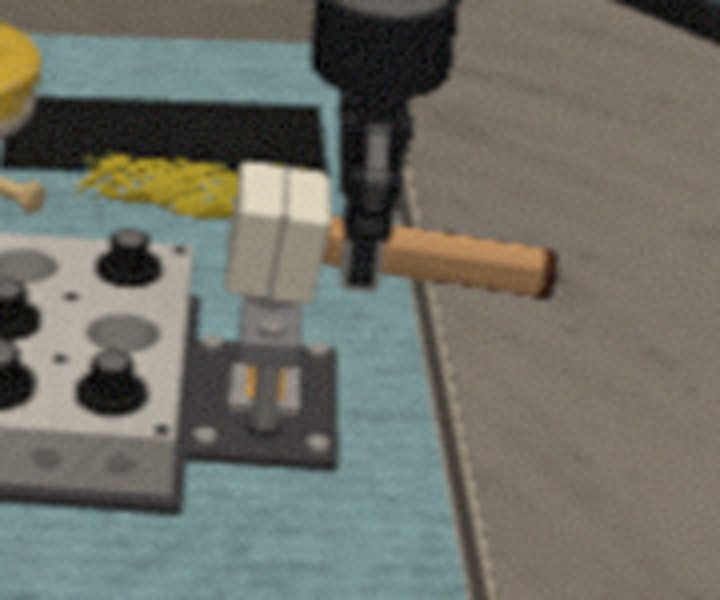

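Run:
```python
from h import *
a=cv2.imread("pics/side0.png")
b,K,Rc,c=cam("side"); cv2.imwrite("pics/side_p.png",b)
f=lambda im: cv2.resize(im[225:300,340:395],None,fx=7,fy=7,interpolation=cv2.INTER_CUBIC)
cv2.imwrite("pics/cmp1.png",np.hstack([f(a),f(b)]))
for z in (.103,.091,.077,.065):print(z,proj(K,Rc,c,[(.4536,-.0618,z),(.4536,-.0618+.045,z),(.4536,-.0618+.033,z)]).round(1).tolist())
```

```text
0.103 [[367.7, 234.4], [367.4, 245.1], [367.5, 242.2]]
0.091 [[367.4, 238.9], [367.0, 249.7], [367.1, 246.8]]
0.077 [[367.0, 244.1], [366.6, 255.1], [366.7, 252.1]]
0.065 [[366.6, 248.6], [366.2, 259.6], [366.3, 256.6]]
```

View pics/cmp1.png

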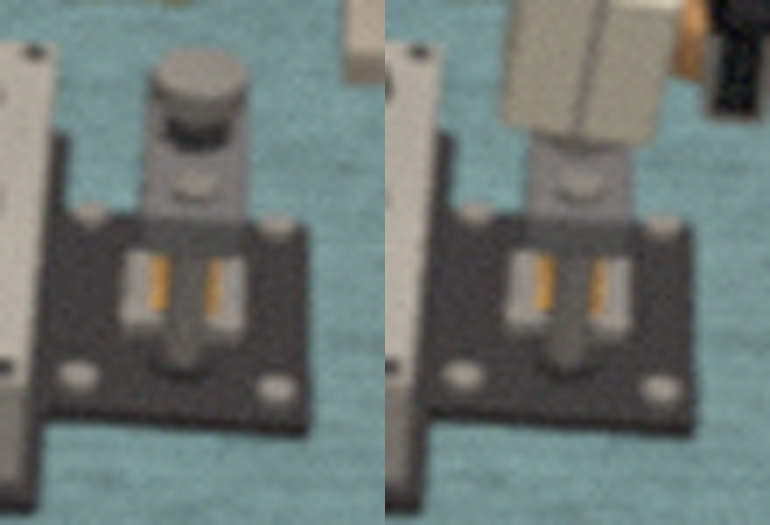

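View pics/w19.png

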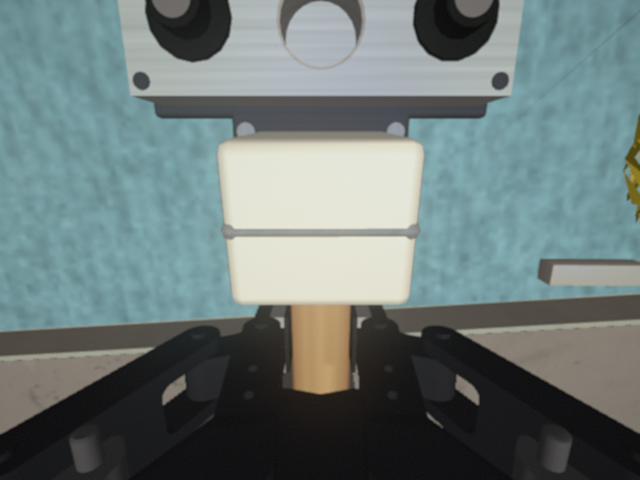

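```bash
python3 -m jog '[255,-1.2,-4,0,0,0,0, 255,-1.2,-4,0,0,0,0, 255,-1.2,-4,0,0,0,0, 255,-1.2,-3,0,0,0,0, 255,-1.2,0.4,0,0,0,0, 255,-1.2,0.4,0,0,0,0, 255,-1.2,0.4,0,0,0,0]' 120
python3 - <<'E'
from h import *
st()
a=cv2.imread("pics/side0.png")
b,K,Rc,c=cam("side"); cv2.imwrite("pics/side_p2.png",b)
p=cv2.imread("pics/side_p.png")
f=lambda im: cv2.resize(im[205:280,340:400],None,fx=6,fy=6,interpolation=cv2.INTER_CUBIC)[:,:]
cv2.imwrite("pics/cmp2.png",cv2.resize(np.hstack([f(p),f(b)]),None,fx=1,fy=1))
E
```

```text
clock: 33.1
position: [0.4167, -0.0622, 0.0906]
ee_rot: [0.001, 0.001, -0.707, 0.707]
contact_force: [-2.3, -1.2, 5.2]
width: 0.0226
t 33.1 pos [ 0.4167 -0.0622  0.0906] psi -90.01 tilt [-0.002 -0.001 -1.   ] F [-2.3 -1.2  5.2] w 0.0226 q [-0.31  0.18  2.03 -0.    0.93  1.26]
```

View pics/cmp2.png

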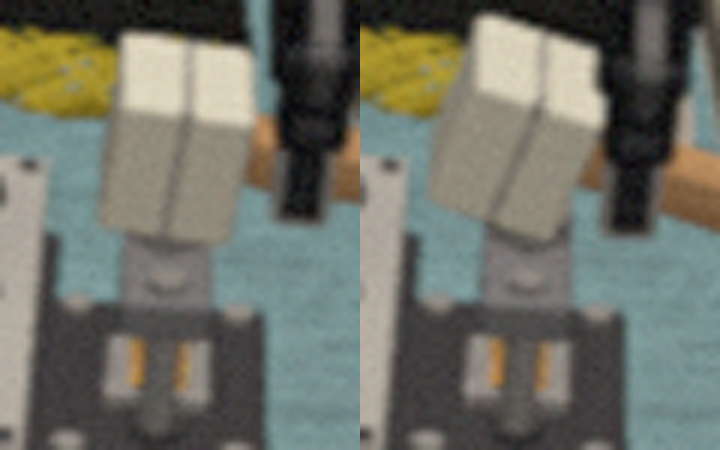

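Run:
```python
from h import *
b,K,Rc,c=cam("side"); b2,*_=cam("side"); b3,*_=cam("side")
a=cv2.imread("pics/side0.png")
m=np.mean([b,b2,b3],0).astype(np.uint8)
th=np.linspace(0,2*np.pi,40)
def draw(im,z,col):
    S=12; o=cv2.resize(im[226:258,350:385],None,fx=S,fy=S,interpolation=cv2.INTER_CUBIC)
    if z:
        P=proj(K,Rc,c,[(.4536+.0155*np.cos(t),-.0618+.0155*np.sin(t),z) for t in th]); P=((P-[350,226]+.5)*S-.5)
        cv2.polylines(o,[P.astype(np.int32)],True,col,1)
    return o
cv2.imwrite("pics/cmp3.png",np.vstack([np.hstack([draw(a,None,0),draw(m,None,0)])[:300],np.hstack([draw(a,.103,(0,0,255)),draw(m,.091,(0,0,255))])[:300]]))
im,*_=cam("wrist"); cv2.imwrite("pics/w20.png",im)
```

```text
(no output)
```

View pics/cmp3.png

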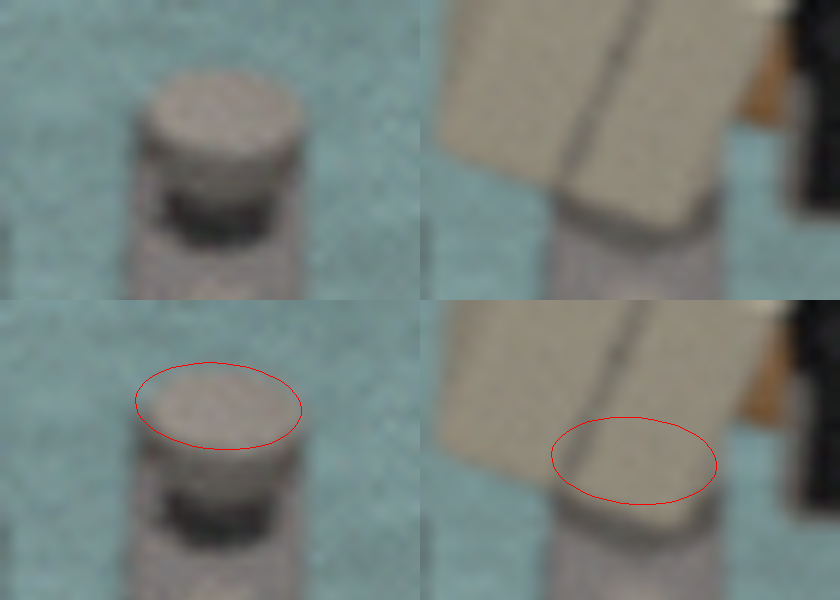

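View pics/w20.png

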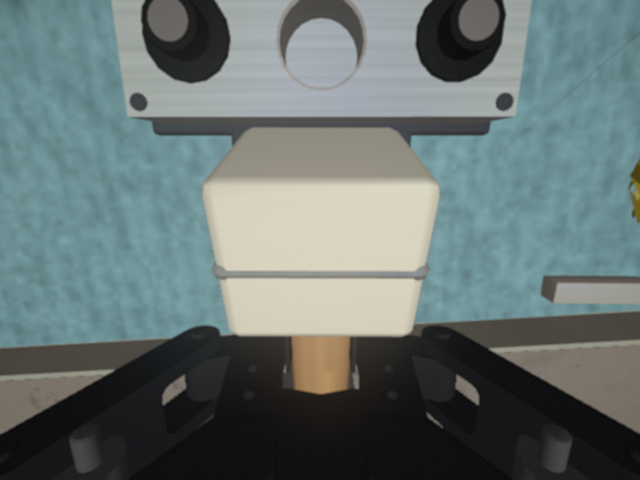

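```bash
python3 -m jog '[255,0,-2,0,0,0,0, 255,0,-7,0,0,0,0, 255,0,-11,0,0,0,0, 255,0,-11,0,0,0,0, 255,0,-11,0,0,0,0]'
cat >> h.py <<'E'
def fitpitch(obs,s,K,Rc,c):
    from scipy.optimize import least_squares
    r=least_squares(lambda p:(proj(K,Rc,c,malpts(s,p[0],p[1],p[2]))-obs).ravel(),[0.1,.048,.018])
    r2=least_squares(lambda p:(proj(K,Rc,c,malpts(s,p[0]))-obs).ravel(),[0.1])
    print("pitch deg",np.degrees(r.x[0]),r.x[1:],r.fun.round(1),"| fixed",np.degrees(r2.x),r2.fun.round(1))
E
python3 - <<'E'
from h import *
st(); s=get_state()
im,K,Rc,c=cam("wrist"); cv2.imwrite("pics/w21.png",im)
fitpitch(np.array([(207,185),(436,185),(417,333),(230,333.)]),s,K,Rc,c)
im,K,Rc,c=cam("side"); cv2.imwrite("pics/si21.png",cv2.resize(im[130:330,230:480],None,fx=3,fy=3,interpolation=cv2.INTER_CUBIC))
E
```

```text
clock: 33.98
position: [0.416, -0.0615, 0.1991]
ee_rot: [-0.002, -0.001, 0.708, -0.707]
contact_force: [-0.5, 0.1, -3.4]
width: 0.0223
t 33.98 pos [ 0.416  -0.0615  0.1991] psi -90.03 tilt [-0.004  0.001 -1.   ] F [-0.5  0.1 -3.4] w 0.0223 q [-0.31  0.07  1.86 -0.    1.22  1.26]
pitch deg 15.299515432834282 [0.04347429 0.01609828] [-2.3 -1.3  0.5 -1.2 -8.1  1.7  2.1  1.5] | fixed [18.8833253] [-13.6  -4.9  11.8  -4.8  -4.2   1.9  -1.8   1.7]
```

View pics/w21.png

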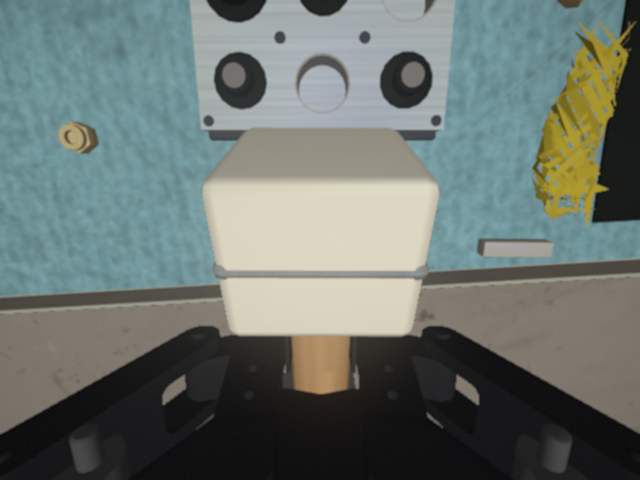

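View pics/si21.png

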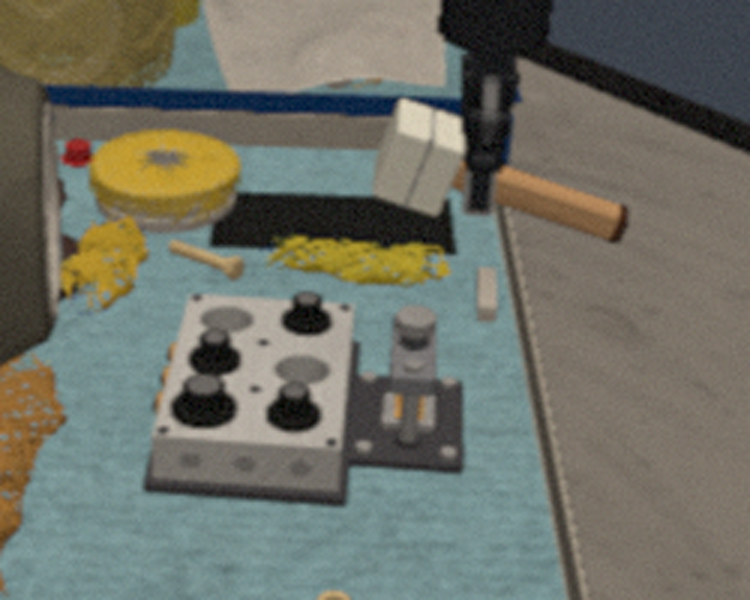

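Run:
```python
from h import *
def R(ps,t): return Rdown(np.radians(ps))@Ro.from_euler('z',np.radians(-t)).as_matrix()
Rg=R(-84.8,17)
piv=np.array([.5281,-.3889,.032]); 
for z in (.19,.05,.0): go(piv+[0,0,z]+Rg@[0,.0181,0],R=Rg)
print(Rg.round(3))
```

```text
shift cm [-10.7   -0.68  32.79] rot [ 0.11 -0.65 -2.09]   dist mm 345 rows>= 5.519919809451024 1.6370623905874297
shift cm [-10.77  13.32  32.81] rot [ 0.11 -0.65 -2.09]   dist mm 370 rows>= 5.92237744177634 1.6370623905874297
shift cm [-10.8   18.32  32.82] rot [ 0.11 -0.65 -2.09]   dist mm 391 rows>= 6.2570929077129 1.6370623905874297
[[-0.952 -0.291  0.091]
 [-0.087 -0.026 -0.996]
 [ 0.292 -0.956  0.   ]]
```

```bash
python3 -m jog '[255,-10.7,-0.7,32.8,0.1,-0.65,-2.1, 255,-10.7,-0.7,32.8,0.1,-0.65,-2.1, 255,-10.7,-0.7,32.8,0.1,-0.65,-2.1, 255,-10.7,-0.7,32.8,0.1,-0.65,-2.1, 255,-10.7,-0.7,32.8,0.1,-0.65,-2.1, 255,-10.7,-0.7,32.8,0.1,-0.65,-2.1, 255,-10.7,-0.7,32.8,0.1,-0.65,-2.1, 255,-10.7,-0.7,32.8,0.1,-0.65,-2.1, 255,-10.8,12,32.8,0.1,-0.65,-2.1, 255,-10.8,12,32.8,0.1,-0.65,-2.1, 255,-10.8,12,32.8,0.1,-0.65,-2.1, 255,-10.8,12,32.8,0.1,-0.65,-2.1]'
python3 - <<'E'
from h import *
st(); s=get_state()
im,K,Rc,c=cam("wrist"); cv2.imwrite("pics/w22.png",im)
print(proj(K,Rc,c,[(.6414,-.3299,.004),(.4153,-.3435,.004)]))
im,K,Rc,c=cam("side"); cv2.imwrite("pics/si22.png",cv2.resize(im[100:280,250:480],None,fx=3,fy=3,interpolation=cv2.INTER_CUBIC))
E
```

```text
clock: 35.58
position: [0.5263, -0.39, 0.0832]
ee_rot: [0.071, 0.135, -0.693, 0.704]
contact_force: [1.1, -0.4, -2.2]
width: 0.0226
t 35.58 pos [ 0.5263 -0.39    0.0832] psi -84.73 tilt [-0.287 -0.029 -0.958] F [ 1.1 -0.4 -2.2] w 0.0226 q [-0.64  0.62  1.34 -0.2   1.4   0.9 ]
[[216.85570415  -2.09580172]
 [252.22989839 334.77538171]]
```

View pics/w22.png

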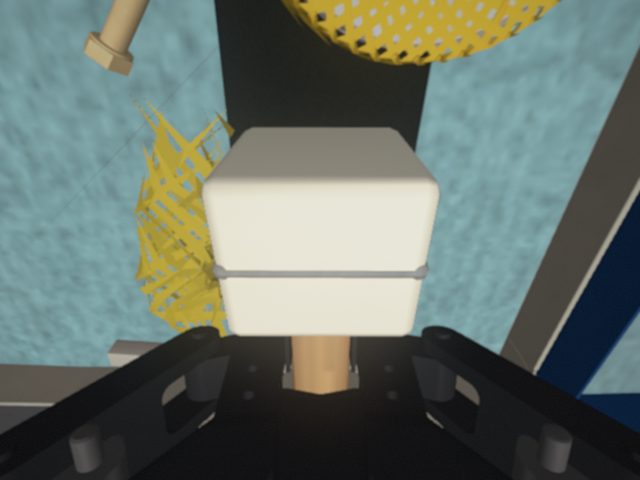

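View pics/si22.png

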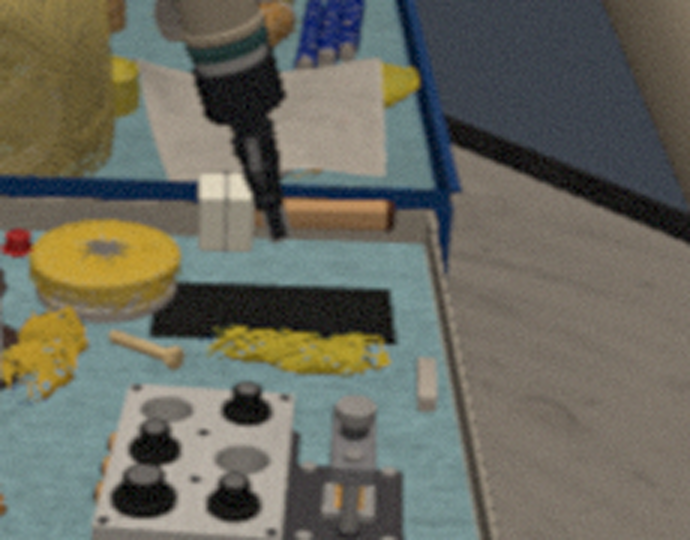

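Run:
```python
from h import *
s=get_state();R=Rt(s)
for d in (.05,.066,.069): go(s["position"]-[-.002 if d else 0,0,d],R=R,s=s)
```

```text
shift cm [-1.62  4.74 -0.01] rot [0. 0. 0.]   dist mm 50 rows>= 0.8006397442045955 0.0
shift cm [-2.07  6.27 -0.01] rot [0. 0. 0.]   dist mm 66 rows>= 1.0564847372300274 0.0
shift cm [-2.16  6.56 -0.02] rot [0. 0. 0.]   dist mm 69 rows>= 1.1044636707470286 0.0
```

```bash
python3 -m jog '[255,-0.8,2.4,0,0,0,0, 255,-1.6,4.7,0,0,0,0, 255,-2,6,0,0,0,0, 255,-2.15,6.5,0,0,0,0, 255,-2.15,6.6,0,0,0,0, 255,-2.15,6.6,0,0,0,0]'
python3 - <<'E'
from h import *
st()
E
```

```text
clock: 36.42
position: [0.5274, -0.3904, 0.0129]
ee_rot: [0.071, 0.135, -0.694, 0.704]
contact_force: [0.7, 0.3, -3.2]
width: 0.0223
t 36.42 pos [ 0.5274 -0.3904  0.0129] psi -84.79 tilt [-0.287 -0.028 -0.958] F [ 0.7  0.3 -3.2] w 0.0223 q [-0.64  0.69  1.41 -0.2   1.28  0.93]
```

```bash
python3 -m jog '[255,-0.05,0.15,0,0,0,0, 255,-0.1,0.3,0,0,0,0, 255,-0.1,0.3,0,0,0,0]'
python3 - <<'E'
from h import *
st()
im,K,Rc,c=cam("side"); cv2.imwrite("pics/si23.png",cv2.resize(im[100:280,250:480],None,fx=3,fy=3,interpolation=cv2.INTER_CUBIC))
im,K,Rc,c=cam("scene"); cv2.imwrite("pics/s23.png",cv2.resize(im[280:430,310:510],None,fx=4,fy=4,interpolation=cv2.INTER_CUBIC))
E
```

```text
clock: 36.8
position: [0.5275, -0.3904, 0.0113]
ee_rot: [0.071, 0.135, -0.693, 0.704]
contact_force: [-0.0, -0.5, 6.4]
width: 0.0222
t 36.8 pos [ 0.5275 -0.3904  0.0113] psi -84.78 tilt [-0.287 -0.028 -0.958] F [-0.  -0.5  6.4] w 0.0222 q [-0.64  0.69  1.41 -0.2   1.27  0.93]
```

View pics/s23.png

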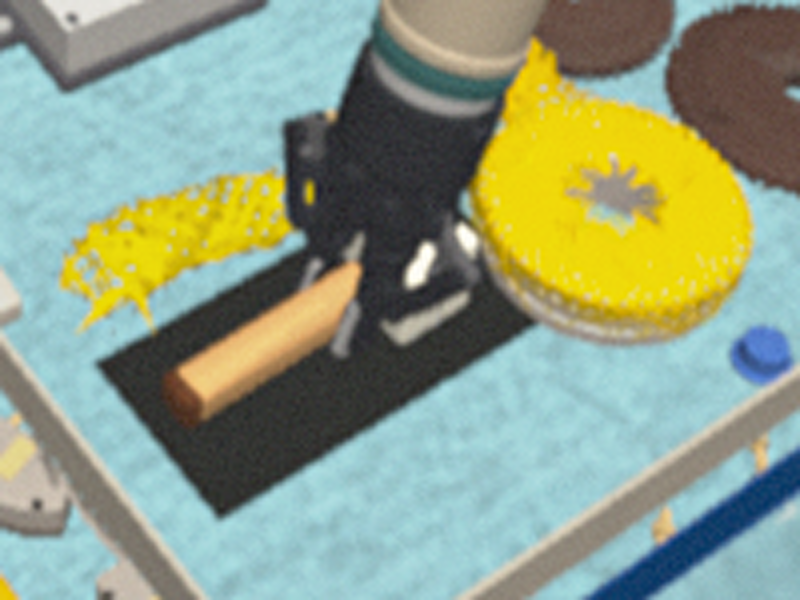

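View pics/si23.png

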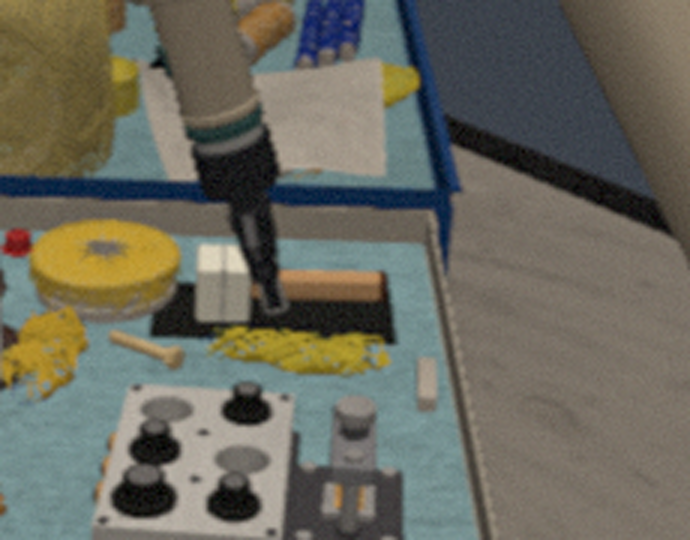

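```bash
python3 -m jog '[90,0,0,0,0,0,0, 90,0,0,0,0,0,0, 90,0,0,0,0,0,0, 90,0,-4,0,0,0,0, 90,0,-10,0,0,0,0, 90,0,-14,0,0,0,2.1, 90,0,-14,0,0,0,2.1, 90,0,-14,0,0,0,2.1, 90,0,-14,0,0,0,2.1, 90,0,-14,0,0,0,2.1]'
python3 - <<'E'
from h import *
st()
im,K,Rc,c=cam("wrist"); cv2.imwrite("pics/w24.png",im); np.savez("w24.npz",K=K,Rc=Rc,c=c)
E
```

```text
clock: 38.15
position: [0.5681, -0.3857, 0.1414]
ee_rot: [0.032, -0.033, 0.707, -0.706]
contact_force: [-0.1, 0.5, -0.1]
width: 0.0554
t 38.15 pos [ 0.5681 -0.3857  0.1414] psi -84.74 tilt [-0.002  0.001 -1.   ] F [-0.1  0.5 -0.1] w 0.0554 q [-0.7   0.5   1.38 -0.    1.27  0.78]
```

View pics/w24.png

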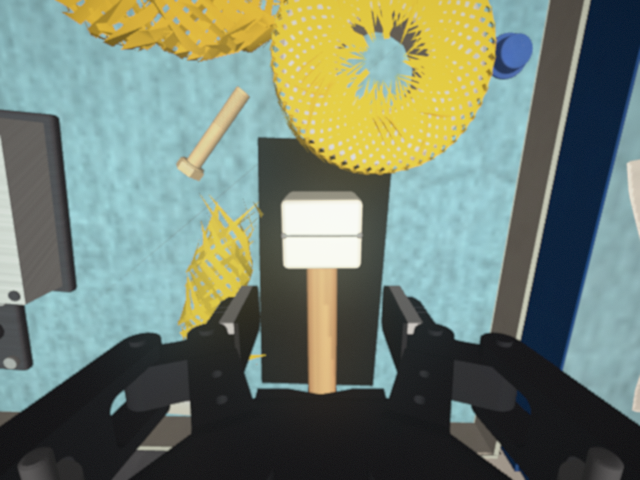

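Run:
```python
from h import *
d=np.load("w24.npz");K,Rc,c=d["K"],d["Rc"],d["c"]
P=[ray(K,Rc,c,*p,.060) for p in [(281,203),(361,202),(361,267),(283.5,267.5)]]
for p in P: print(p.round(4))
m=np.mean(P,0);print(m)
y=(P[0]+P[3]-P[1]-P[2])/2; print(np.degrees(np.arctan2(y[1],y[0]))-90,np.linalg.norm(y))
for p in [(308.5,270),(337,270),(309.5,391),(335,391)]: print("h",ray(K,Rc,c,*p,.044).round(4))
for p in [(258.5,139),(262,383),(373,384)]: print("mat",ray(K,Rc,c,*p,.004).round(4))
for p in [(262,210),(252,230)]: print("net",ray(K,Rc,c,*p,.01).round(4))
go((m[0],m[1],.03),np.radians(-84.5))
```

```text
[ 0.5998 -0.3561  0.06  ]
[ 0.6054 -0.4096  0.06  ]
[ 0.5597 -0.4153  0.06  ]
[ 0.5542 -0.3607  0.06  ]
[ 0.57976937 -0.38538811  0.06      ]
5.8531745261228565 0.05433362225477456
h [ 0.5483 -0.3783  0.044 ]
h [ 0.5503 -0.3999  0.044 ]
h [ 0.4409 -0.3881  0.044 ]
h [ 0.4429 -0.4096  0.044 ]
mat [ 0.641 -0.329  0.004]
mat [ 0.4136 -0.3425  0.004 ]
mat [ 0.4226 -0.4507  0.004 ]
net [ 0.585  -0.3355  0.01  ]
net [ 0.5673 -0.3279  0.01  ]
shift cm [-1.19 11.14  0.08] rot [ 0.   -0.03  0.01]   dist mm 112 rows>= 1.7918907241147495 0.024186097738374858
```

```bash
python3 -m jog '[30,-1.1,0,0,0,0,0, 30,-1.1,0,0,0,0,0, 30,-1.1,3,0,0,0,0, 30,-1.1,7,0,0,0,0, 30,-1.1,10,0,0,0,0, 30,-1.1,11.1,0,0,0,0, 30,-1.1,11.1,0,0,0,0, 255,-1.1,11.1,0,0,0,0, 255,-1.1,11.1,0,0,0,0, 255,-1.1,11.1,0,0,0,0, 255,-1.1,11.1,0,0,0,0]' 90
python3 - <<'E'
from h import *
st()
E
```

```text
clock: 39.58
position: [0.5796, -0.3862, 0.034]
ee_rot: [-0.033, 0.031, -0.705, 0.708]
contact_force: [0.9, -0.5, 5.5]
width: 0.0539
t 39.58 pos [ 0.5796 -0.3862  0.034 ] psi -84.79 tilt [ 0.003 -0.003 -1.   ] F [ 0.9 -0.5  5.5] w 0.0539 q [-0.69  0.6   1.49 -0.    1.05  0.79]
```

```bash
python3 -m jog '[255,0,-4,0,0,0,0, 255,0,-10,0,0,0,0, 255,0,-16,0,0,0,0, 255,0,-17,0,0,0,0, 255,0,-17,0,0,0,0]'
python3 - <<'E'
from h import *
st()
go((.4536,-.0618,.2),np.radians(-90))
im,K,Rc,c=cam("wrist"); cv2.imwrite("pics/w25.png",im)
E
```

```text
clock: 40.2
position: [0.5779, -0.3847, 0.2014]
ee_rot: [-0.032, 0.032, -0.706, 0.706]
contact_force: [0.5, -0.8, -3.4]
width: 0.0545
t 40.2 pos [ 0.5779 -0.3847  0.2014] psi -84.78 tilt [-0.001 -0.    -1.   ] F [ 0.5 -0.8 -3.4] w 0.0545 q [-0.69  0.47  1.27 -0.    1.4   0.79]
shift cm [  9.44   0.14 -33.29] rot [-0.    0.65  0.01]   dist mm 346 rows>= 5.536429581738542 0.4874434773422725
```

View pics/w25.png

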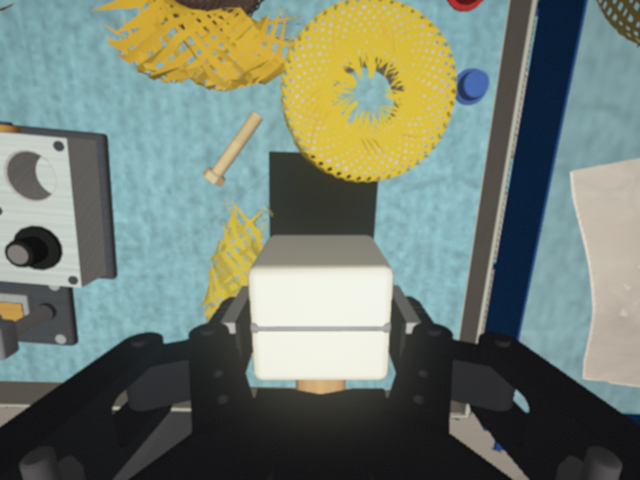

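```bash
python3 -m jog '[255,9.4,0.1,-33.3,0,0.65,0, 255,9.4,0.1,-33.3,0,0.65,0, 255,9.4,0.1,-33.3,0,0.65,0, 255,9.4,0.1,-33.3,0,0.65,0, 255,9.4,0.1,-33.3,0,0.65,0, 255,9.4,0.1,-33.3,0,0.65,0, 255,9.4,0.1,-33.3,0,0.65,0, 255,9.4,0.1,-33.3,0,0.65,0, 255,9.4,0.1,-33.3,0,0.65,0, 255,9.4,0.1,-33.3,0,0.65,0, 255,9.4,0.1,-33.3,0,0.65,0]' 120
python3 - <<'E'
from h import *
st()
im,K,Rc,c=cam("side"); cv2.imwrite("pics/si26.png",cv2.resize(im[130:330,230:480],None,fx=3,fy=3,interpolation=cv2.INTER_CUBIC))
go((.4536,-.0618,.14))
E
```

```text
clock: 41.62
position: [0.4546, -0.0625, 0.2004]
ee_rot: [0.0, -0.0, -0.707, 0.707]
contact_force: [0.5, -0.1, -2.9]
width: 0.0537
t 41.62 pos [ 0.4546 -0.0625  0.2004] psi -90.04 tilt [-0.    -0.001 -1.   ] F [ 0.5 -0.1 -2.9] w 0.0537 q [-0.29  0.12  1.79 -0.    1.23  1.28]
shift cm [ 0.09  6.05 -0.07] rot [-0. -0.  0.]   dist mm 60 rows>= 0.9677312016514132 0.0038322272390868
```

View pics/si26.png

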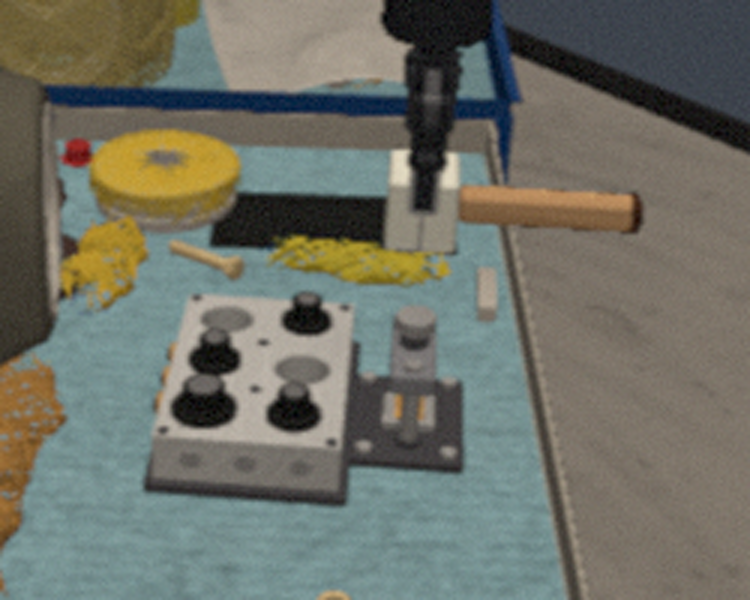

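```bash
python3 -m jog '[255,0,3,0,0,0,0, 255,0,5.5,0,0,0,0, 255,0,5.5,0,0,0,0, 255,0,7.6,0,0,0,0, 255,0,8.2,0,0,0,0, 255,0,8.2,0,0,0,0]' 120
python3 - <<'E'
from h import *
st()
E
```

```text
clock: 42.42
position: [0.4566, -0.0627, 0.1212]
ee_rot: [-0.002, -0.002, -0.706, 0.708]
contact_force: [0.1, 0.6, 6.4]
width: 0.0539
t 42.42 pos [ 0.4566 -0.0627  0.1212] psi -89.99 tilt [ 0.005 -0.002 -1.   ] F [0.1 0.6 6.4] w 0.0539 q [-0.29  0.2   1.91 -0.    1.03  1.28]
```

```bash
python3 -m jog '[255,0,0.2,0,0,0,0, 255,0,0.4,0,0,0,0, 255,0,0.4,0,0,0,0, 255,0,0.4,0,0,0,0]' 120
python3 - <<'E'
from h import *
st()
a=cv2.imread("pics/side0.png");b,K,Rc,c=cam("side")
f=lambda im: cv2.resize(im[226:258,350:385],None,fx=11,fy=11,interpolation=cv2.INTER_CUBIC)
cv2.imwrite("pics/cmp4.png",np.hstack([f(a),f(b)]))
E
```

```text
clock: 42.92
position: [0.4568, -0.0628, 0.1208]
ee_rot: [-0.003, -0.002, -0.706, 0.708]
contact_force: [-6.9, 3.0, 32.8]
width: 0.0537
t 42.92 pos [ 0.4568 -0.0628  0.1208] psi -89.98 tilt [ 0.007 -0.003 -1.   ] F [-6.9  3.  32.8] w 0.0537 q [-0.29  0.2   1.91 -0.    1.02  1.28]
```

View pics/cmp4.png

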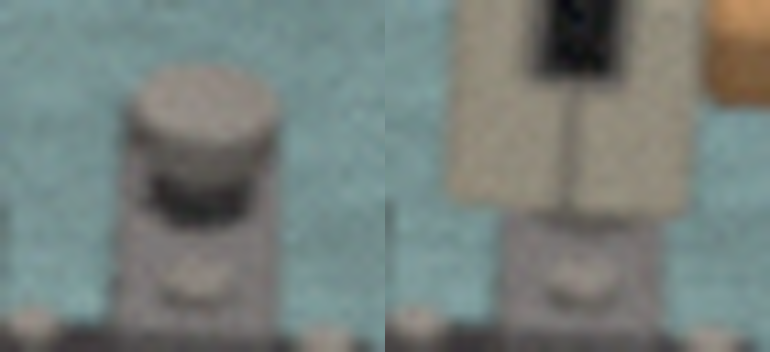

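```bash
python3 -m jog '[255,0,-3,0,0,0,0, 255,0,-8.4,0,0,0,0, 255,0,-8.4,0,0,0,0, 255,0,-8.4,0,0,0,0]'
python3 - <<'E'
from h import *
st()
go((.5836,-.3865,.2),np.radians(-84.8))
im,K,Rc,c=cam("side"); cv2.imwrite("pics/si27.png",cv2.resize(im[130:330,230:480],None,fx=3,fy=3,interpolation=cv2.INTER_CUBIC))
E
```

```text
clock: 43.48
position: [0.4538, -0.0618, 0.1986]
ee_rot: [0.0, 0.0, -0.707, 0.707]
contact_force: [0.3, -0.2, -3.1]
width: 0.0536
t 43.48 pos [ 0.4538 -0.0618  0.1986] psi -89.99 tilt [-0.001 -0.    -1.   ] F [ 0.3 -0.2 -3.1] w 0.0536 q [-0.29  0.12  1.79 -0.    1.23  1.28]
shift cm [-12.97  -0.14  32.47] rot [-0.   -0.65  0.01]   dist mm 350 rows>= 5.5948491631224195 0.48476975648038456
```

View pics/si27.png

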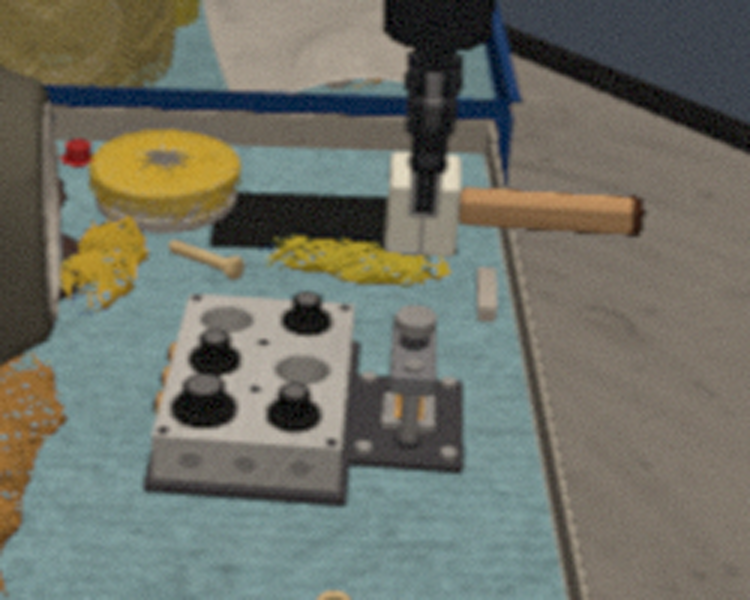

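```bash
python3 -m jog '[255,-13,-0.1,32.5,0,-0.65,0, 255,-13,-0.1,32.5,0,-0.65,0, 255,-13,-0.1,32.5,0,-0.65,0, 255,-13,-0.1,32.5,0,-0.65,0, 255,-13,-0.1,32.5,0,-0.65,0, 255,-13,-0.1,32.5,0,-0.65,0, 255,-13,-0.1,32.5,0,-0.65,0, 255,-13,-0.1,32.5,0,-0.65,0, 255,-13,-0.1,32.5,0,-0.65,0, 255,-13,-0.1,32.5,0,-0.65,0]'
python3 - <<'E'
from h import *
st()
im,K,Rc,c=cam("wrist"); cv2.imwrite("pics/w28.png",im)
go((.5836,-.3865,.036),np.radians(-84.8))
E
```

```text
clock: 44.78
position: [0.5844, -0.3858, 0.2]
ee_rot: [-0.032, 0.033, -0.706, 0.707]
contact_force: [-0.2, -0.7, -3.1]
width: 0.0536
t 44.77 pos [ 0.5844 -0.3858  0.2   ] psi -84.73 tilt [-0. -0. -1.] F [-0.2 -0.7 -3.1] w 0.0536 q [-0.68  0.48  1.26 -0.    1.4   0.8 ]
shift cm [ 0.09 16.42  0.03] rot [-0.01  0.01  0.  ]   dist mm 164 rows>= 2.6268816348677926 0.007378442226478501
```

View pics/w28.png

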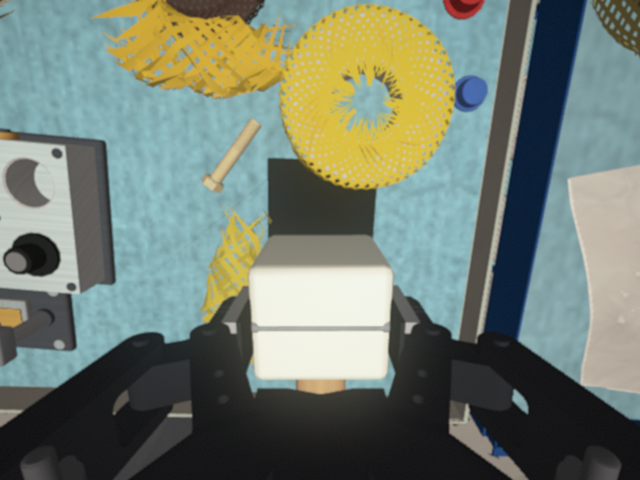

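```bash
python3 -m jog '[255,0.1,5,0,0,0,0, 255,0.1,10,0,0,0,0, 255,0.1,14,0,0,0,0, 255,0.1,16,0,0,0,0, 255,0.1,16.5,0,0,0,0, 255,0.1,16.7,0,0,0,0, 255,0.1,16.7,0,0,0,0]'
python3 - <<'E'
from h import *
st()
im,K,Rc,c=cam("side"); cv2.imwrite("pics/si29.png",cv2.resize(im[130:330,230:480],None,fx=3,fy=3,interpolation=cv2.INTER_CUBIC))
E
```

```text
clock: 45.7
position: [0.5844, -0.3877, 0.0342]
ee_rot: [-0.033, 0.031, -0.705, 0.707]
contact_force: [0.0, 0.2, -1.1]
width: 0.0536
t 45.7 pos [ 0.5844 -0.3877  0.0342] psi -84.78 tilt [ 0.002 -0.002 -1.   ] F [ 0.   0.2 -1.1] w 0.0536 q [-0.68  0.6   1.47 -0.    1.06  0.8 ]
```

View pics/si29.png

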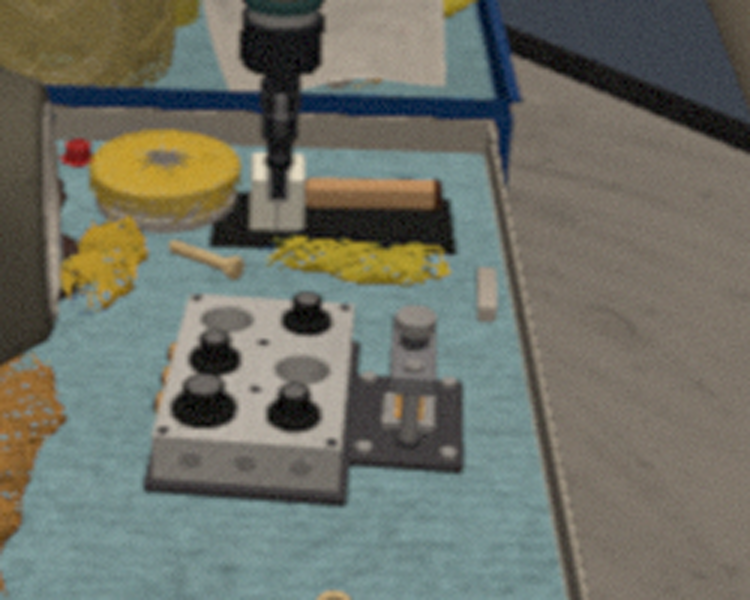

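Just touching; a hair lower, then release and retreat.

```bash
python3 -m jog '[255,0,0.1,0,0,0,0, 255,0,0.1,0,0,0,0, 30,0,0.1,0,0,0,0, 30,0,0.1,0,0,0,0, 30,0,0.1,0,0,0,0, 30,0,0,0,0,0,0, 30,0,-4,0,0,0,0, 30,0,-10,0,0,0,0, 30,2,-16,0,0,0,0, 30,4,-22,0,0,0,0, 30,4,-26,0,0,0,0, 30,4,-26,0,0,0,0]'; python3 -m jog '[0,6,-2,-12,0,0,0, 0,6,-2,-12,0,0,0, 0,6,-2,-12,0,0,0, 0,6,-2,-12,0,0,0, 0,6,-2,-12,0,0,0]'
python3 - <<'E'
from h import *
st()
im,K,Rc,c=cam("wrist"); cv2.imwrite("pics/w30.png",im)
im,K,Rc,c=cam("side"); cv2.imwrite("pics/si30.png",cv2.resize(im[130:430,130:480],None,fx=2.2,fy=2,interpolation=cv2.INTER_CUBIC))
im,K,Rc,c=cam("scene"); cv2.imwrite("pics/s30.png",cv2.resize(im[130:430,170:570],(800,600),interpolation=cv2.INTER_CUBIC))
E
```

```text
clock: 47.25
position: [0.5448, -0.3919, 0.2979]
ee_rot: [-0.034, 0.03, -0.704, 0.709]
contact_force: [0.6, -0.5, -0.6]
width: 0.0752
clock: 47.88
position: [0.4737, -0.2777, 0.3118]
ee_rot: [-0.032, 0.032, -0.706, 0.707]
contact_force: [0.5, -0.2, 0.3]
width: 0.0855
t 47.88 pos [ 0.4737 -0.2777  0.3118] psi -84.81 tilt [-0.001 -0.001 -1.   ] F [ 0.5 -0.2  0.3] w 0.0855 q [-0.66  0.2   1.41 -0.    1.53  0.82]
```

View pics/w30.png

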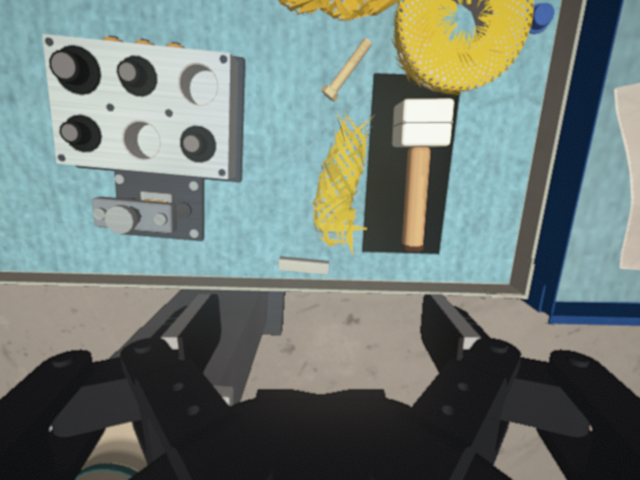

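View pics/si30.png

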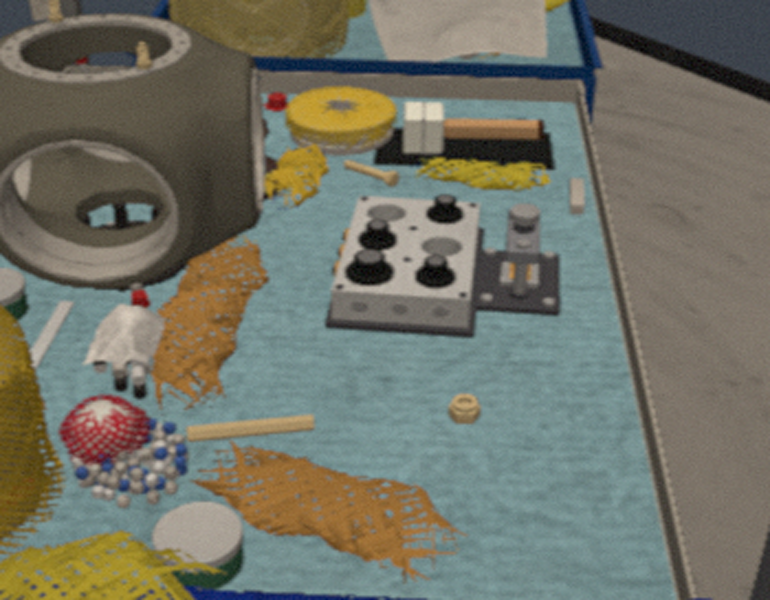

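View pics/s30.png

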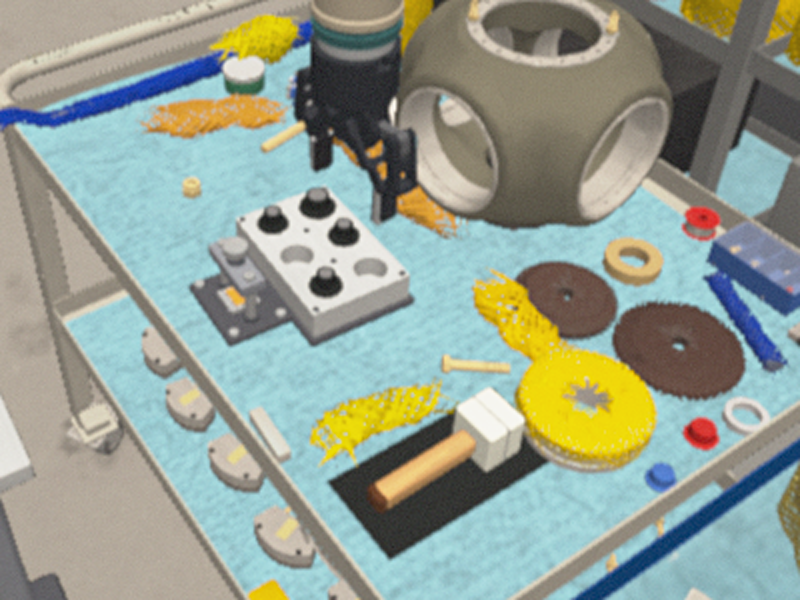

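Run:
```python
from h import *
a=cv2.imread("pics/side0.png");b=cv2.imread("pics/w12.png")
cv2.imwrite("pics/bag.png",np.hstack([cv2.resize(a[260:340,150:230],(400,400),interpolation=cv2.INTER_CUBIC),cv2.resize(b[0:120,240:390],(400,400),interpolation=cv2.INTER_CUBIC)]))
```

```text
(no output)
```

View pics/bag.png

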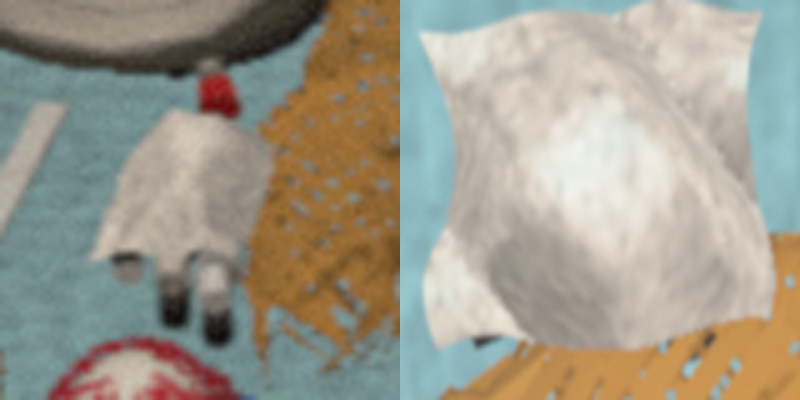

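Run:
```python
from h import *
st(); print(sign_off())
```

```text
t 48.02 pos [ 0.4736 -0.2776  0.3118] psi -84.83 tilt [-0.001 -0.    -1.   ] F [ 0.5  0.4 -0.3] w 0.0854 q [-0.66  0.2   1.41 -0.    1.53  0.82]
the job is handed in; nothing more can be done
None
```

The job is done and handed in at 48 s of the 210 s allowed. All four plugs are home, the punch was knocked to its stop, and the mallet lies flat on its mat.

- **Plugs:** I found four plugs, one large and three small. Each went into a port of its own size and was pressed home with about 17–26 N. The last pictures show all four flanges flat on the block. Two large ports stay open. I saw no other plugs in any of the three cameras. A bench cloth at the back did have dark tips showing under it, but these were too narrow to be plugs.
- **Punch, first two knocks:** I held the mallet by its handle at the suggested place. The mallet turned in the jaws at about 9 N, so I could not be sure the punch had reached its stop.
- **Punch, final knock:** I laid the mallet back on the mat, took it by the head instead and struck again. With the mallet pressed down, the wrist force rose from about 6 N to 33 N while the mallet moved only 0.4 mm. That is the solid stop, at the expected depth.
- **Mallet and the rest:** The mallet lies flat on the mat within about 1 cm of where it started. The tin, nut, drift, gauge and bolt look unmoved. I saw no plug or mallet knocked aside and no sudden loss of grip. The gripper was open and clear of everything at hand-in.

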